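# Unstack the soaps onto their matching dishes

### The arm

A 6-joint arm with a two-finger parallel gripper is mounted at the origin on the work surface. World frame = base frame: x ahead of the robot, y to its left, z up, the work surface at z = 0. Lengths are in m, angles in degrees, forces in N, time in s.
With the tool pointing down it reaches from about 0.3 to 0.75 m from the base axis. Payload 8.5 kg.
Tool frame: the origin (TCP) lies between the finger pads; the fingertips stand ahead of it and the grasp point (between the pads) lies 8 mm behind it (env.tcp_to_tips is the z of the fingertips in the tool frame, in m); z points along the fingers, x is the direction in which the jaws open and shut, and the axes are right-handed (so a half turn about z gives the same grasp; the last joint's range is limited). The gripper opens to 85 mm and grips with 20 to 120 N. Pads are 22 mm wide; open, the fingers measure 114 mm over their backs; the gripper's body (76 mm by 85 mm) begins 54 mm behind the grasp point. The pads swing forward as they close: fully open they stand 13 mm farther back than shut.
Start: joints at [-88.195, 21.807, 74.336, -0, 83.858, -12.336], TCP at [0.134, -0.533, 0.242] pointing down, gripper open.
Joint ranges: [-178.18, 178.18], [-50.72, 133.34], [12.68, 142.11], [-81.47, 261.47], [9.98, 163.14], [-165.26, 165.26]. Speed limits (degrees/s): [136.94, 136.94, 180, 180, 180, 180].

### API

Orientations are given as a 3x3 rotation matrix whose columns are the frame's x, y, z axes.
In Python, from rig import observe, viewer, env gives the robot as it stands.
- The arm moves only by the tool jog_arm, never from a script. Its arguments are lists of equal length, an entry for each row: "dr": the turn, a rotation vector about the tool's x, y, z in rad, a list of three; "slide": the shift along the tool's x, y, z in m, a list of three; "gripper": the opening, from -1 (shut) to 1 (fully open), so that 0 is half open. In form: {"dr": [[rx, ry, rz], ...], "slide": [[dx, dy, dz], ...], "gripper": [gripper, ...]}. A call has exactly 10 rows; each row shifts and turns the commanded pose from where the row before left it, along the tool's axes as they then stand; what a row does not reach is not made up. A row lasts 1/10 s, in which the tool goes at most 50 mm and 8.59 degrees, less where a joint would pass 70% of its speed; a pose out of reach is approached as far as the arm can. A call is refused whole if a number of a shift passes 0.05 or a number of a turn 0.15, either way. A call with a gripper value outside its range is refused whole. The fingers move at their own pace and stop on an object; "force" is the grip in N (left out, the last holds). Time passes only in rows, so rows that do not move let the fingers close, or fill a call up. It gives the time, the measured TCP pose, the force and the opening at its end, in the units of the state.
- observe(): the state, without advancing time (a new reading comes with each control period).
- viewer.get_image(name): name is "scene" or "top" or "wrist"; returns a dict with "pixels" (480x640x3 uint8, blue, green, red), "camera_matrix" (3x3 intrinsics, pixels), "R" (3x3) and "t" (3): a world point X has camera coordinates R X + t. Camera axes: x right, y down, z forward; pixel columns grow to the right and rows downward; lengths in m; the calibration is good to about 2 mm. A picture is of the moment at which its call begins. There is no depth.
- env.close_job(): hands the job in, once; it reports no verdict.
The state is a dict: "time_s": time; "q": joint angles; "qvel": joint speeds; "joint_efforts": joint torques, N m; "position": TCP position; "tool_rot": TCP orientation; "ft_force": force on the tool from outside, world axes, zero at the start; "wrist_torque": the same for the moment, N m; "grip_width": finger opening in m.
Only numpy, scipy, OpenCV 4.12 (cv2) and the standard library are available. Lean on these libraries where they do the work, as an engineer would, in place of code of your own. Each camera call takes 0.05 s, during which the arm holds its last target.

### The job

Make up the soap-and-dish sets: take the two stacks of soap apart from the top down and set each soap straight onto the wooden dish of its own shape, lying flat and centred, the long bar and the oblong one lengthwise along their dishes. Set them down gently, letting none drop or fall, and leave all five sitting still on their dishes.

Things in the scene. Friction and masses are not known exactly. Their poses are not given: they have to be found in the camera images.
- long_soap_center (a point): Cream-coloured hard soap, the biggest soap: a plain long rectangular bar, 56 mm (its x) by 110 mm (its y, lengthwise); 30 mm tall, z up. The point is its centre, 15 mm above its underside. At the start it lies on the bench as the bottom of the three-high stack. Loose, about 180 g.
- hex_soap_center (a point): Cream-coloured hard soap, six-sided soap, 68 mm across flats; flat sides face its +x and -x and every 60 degrees from there; 30 mm tall, z up. The point is its centre, 15 mm above its underside. At the start it lies on the bench as the bottom of the two-high stack. Loose, about 120 g.
- square_soap_center (a point): Cream-coloured hard soap, square soap, 44 mm by 44 mm, sides facing its x and y; 30 mm tall, z up. The point is its centre, 15 mm above its underside. At the start it lies second from the bench in one of the two stacks (which one varies). Loose, about 60 g.
- oval_soap_center (a point): Cream-coloured hard soap, oblong soap with half-round ends, 42 mm wide (its x) by 74 mm long (its y, lengthwise); 30 mm tall, z up. The point is its centre, 15 mm above its underside. At the start it lies second from the bench in one of the two stacks (the one without the square soap). Loose, about 80 g.
- round_soap_center (a point): Cream-coloured hard soap, the smallest soap: a round disc, 30 mm in diameter; 30 mm tall, z up. The point is its centre, 15 mm above its underside. At the start it lies on top of the three-high stack. Loose, about 22 g.
- long_dish_top (a point): Flat brown wooden soap dish, rectangular, 82 mm (x) by 136 mm (y, lengthwise), 12 mm thick, no rim, three thin dark grooves along its y (flat to the touch); 13 mm bigger all round than the long soap. Fixed to the bench. The point is the centre of its top face.
- hex_dish_top (a point): Flat brown wooden soap dish, six-sided, 94 mm across flats, flats facing its x, 12 mm thick, no rim, three thin dark grooves along its y (flat to the touch); 13 mm bigger all round than the hex soap. Fixed to the bench. The point is the centre of its top face.
- square_dish_top (a point): Flat brown wooden soap dish, square, 70 mm by 70 mm, 12 mm thick, no rim, three thin dark grooves along its y (flat to the touch); 13 mm bigger all round than the square soap. Fixed to the bench. The point is the centre of its top face.
- oval_dish_top (a point): Flat brown wooden soap dish, oblong with half-round ends, 68 mm wide (x) by 100 mm long (y, lengthwise), 12 mm thick, no rim, three thin dark grooves along its y (flat to the touch); 13 mm bigger all round than the oval soap. Fixed to the bench. The point is the centre of its top face.
- round_dish_top (a point): Flat brown wooden soap dish, round, 56 mm in diameter, 12 mm thick, no rim, three thin dark grooves along its y (flat to the touch); 13 mm bigger all round than the round soap. Fixed to the bench. The point is the centre of its top face.
There are look-alikes about, which are no part of the job. What is shaped like the part that bears round_soap_center but black or blue is not meant.

How it is judged:
By the outcome, as a careful person would: the job done as asked, in the order asked, and still so for the second after the job is handed in, with the robot touching nothing.
It also fails if it takes over 128 s, if anything falls off the work surface, if the arm or the gripper's body presses on something with over 40 N, if the wrist force passes 120 N, or if a joint passes its speed limit or range.

## Working session

There is one attempt and no reset: what is moved stays moved. The work goes in short steps, Python scripts to look and compute and a tool call to move; the robot and the scene stay as the last step left them, time stands still between calls to the robot, and variables do not carry over. Pictures are saved under pics/ and viewed, and the job is handed in when it is done.

Besides the shell and the picture viewer there is one more tool, called after "Call:" in YAML: its name, and indented under it one key for each argument. jog_arm: Moves the arm, as the interface text tells. Its arguments: {"type":"object","properties":{"dr":{"type":"array","items":{"type":"array","items":{"type":"number"}}},"slide":{"type":"array","items":{"type":"array","items":{"type":"number"}}},"gripper":{"type":"array","items":{"type":"number"}},"force":{"type":"number"}},"required":["dr","slide","gripper"]}

```bash
ls; mkdir -p pics
python3 - <<'E'
from rig import observe, viewer, env
import cv2
s=observe(); print(s, env.tcp_to_tips)
for n in ("scene","top","wrist"):
    im=viewer.get_image(n); cv2.imwrite(f"pics/{n}0.png",im["pixels"])
    print(n,im["camera_matrix"],im["R"],im["t"])
E
```

```text
pics
{'time_s': 0.0, 'q': array([-8.81971858e+01,  2.18404367e+01,  7.43875821e+01, -2.15575642e-03,
        8.38575906e+01, -1.23354763e+01]), 'qvel': array([-0.0140392 ,  0.0047076 , -0.04934507, -0.00107006, -0.0302122 ,
       -0.13068936]), 'joint_efforts': array([ 2.55962674e-03, -4.48462236e+01, -2.31270647e+01, -1.91334893e-04,
        4.76187095e-03, -6.61438307e-06]), 'position': array([ 0.13432659, -0.53303879,  0.24170031]), 'tool_rot': array([[ 2.44266986e-01, -9.69708014e-01, -8.43967531e-05],
       [-9.69706907e-01, -2.44266837e-01,  1.49224912e-03],
       [-1.46766126e-03, -2.82667080e-04, -9.99998883e-01]]), 'ft_force': array([ 0.47520917,  0.26950015, -0.75213867]), 'wrist_torque': array([-0.00047231, -0.01747439, -0.00821565]), 'grip_width': 0.08574380277461567} 0.011
scene [[493.4930345    0.         319.11727167]
 [  0.         493.4930345  245.28582246]
 [  0.           0.           1.        ]] [[-0.82770417  0.56092196 -0.01650325]
 [ 0.40002379  0.56914498 -0.71836965]
 [-0.39355657 -0.60119925 -0.6954658 ]] [ 0.44689197 -0.14196055  1.21184875]
top [[547.17280657   0.         312.02813638]
 [  0.         547.17280657 236.66598507]
 [  0.           0.           1.        ]] [[ 0.01139114 -0.99983859 -0.01389363]
 [-0.99185939 -0.00953573 -0.12698039]
 [ 0.12682741  0.01522698 -0.99180792]] [0.00187713 0.51132534 1.08723047]
wrist [[415.37484184   0.         321.66471127]
 [  0.         415.37484184 241.73514309]
 [  0.           0.           1.        ]] [[ 0.24446001 -0.96965848 -0.0013166 ]
 [-0.91735372 -0.23171299  0.32368385]
 [-0.31416787 -0.07791997 -0.94616438]] [-0.54928794 -0.04254716  0.38083911]
```

View pics/top0.png

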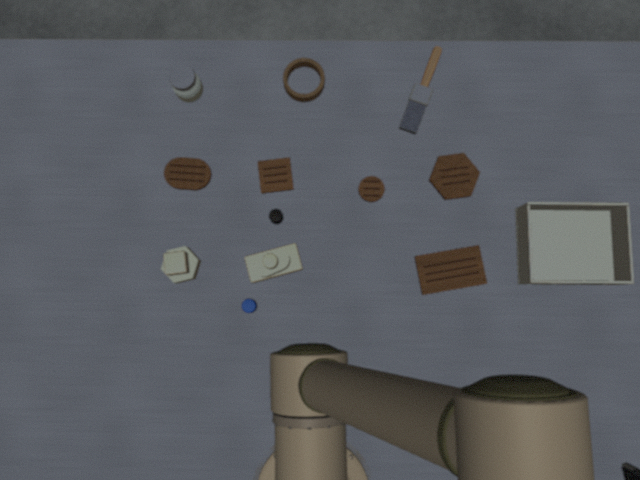

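View pics/scene0.png

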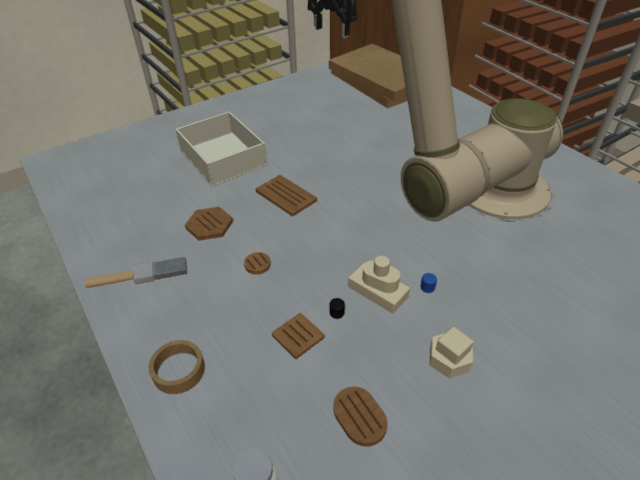

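View pics/wrist0.png

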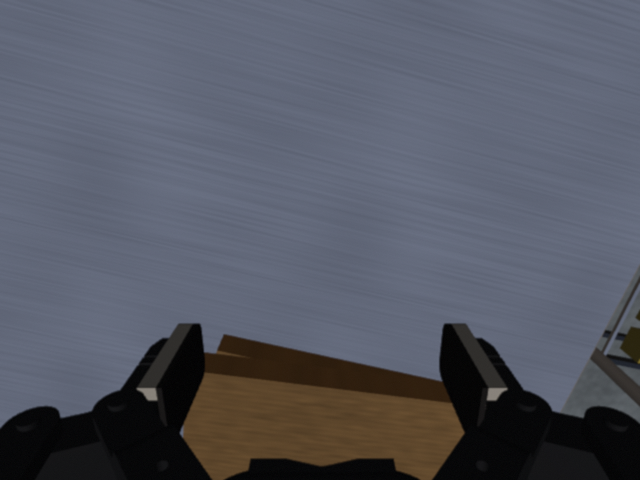

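```bash
cat > h.py <<'E'
import numpy as np, cv2
from rig import observe, viewer, env
def ray(im,uv,z):
    K=im["camera_matrix"];R=im["R"];t=im["t"]
    d=R.T@np.linalg.solve(K,np.array([uv[0],uv[1],1.]));C=-R.T@t
    return C+d*(z-C[2])/d[2]
def proj(im,X):
    p=im["camera_matrix"]@(im["R"]@np.asarray(X)+im["t"]);return p[:2]/p[2]
def tri(ims,uvs):
    A=[];b=[]
    for im,uv in zip(ims,uvs):
        K=im["camera_matrix"];R=im["R"];t=im["t"]
        d=R.T@np.linalg.solve(K,np.array([uv[0],uv[1],1.]));d/=np.linalg.norm(d);C=-R.T@t
        P=np.eye(3)-np.outer(d,d);A.append(P);b.append(P@C)
    return np.linalg.lstsq(np.vstack(A),np.hstack(b),rcond=None)[0]
def poly(im,c,z):  # contour to metric xy at z
    return np.array([ray(im,p,z)[:2] for p in c.reshape(-1,2)],np.float32)
E
python3 - <<'E'
from h import *
for n in("top","scene"):
    im=viewer.get_image(n); px=im["pixels"]
    hsv=cv2.cvtColor(px,cv2.COLOR_BGR2HSV)
    for nm,lo,hi in (("brown",(0,90,40),(20,255,200)),("cream",(20,25,110),(35,110,255))):
        m=cv2.inRange(hsv,lo,hi)
        if nm=="brown": m=cv2.morphologyEx(m,cv2.MORPH_CLOSE,np.ones((7,7)))
        cs,_=cv2.findContours(m,cv2.RETR_EXTERNAL,cv2.CHAIN_APPROX_NONE)
        for c in cs:
            a=cv2.contourArea(c)
            if a<150: continue
            P=poly(im,c,.006 if nm=="brown" else .015)
            M=cv2.moments(P.reshape(-1,1,2)); r=cv2.minAreaRect(P*1000)
            cc=M['m10']/M['m00'],M['m01']/M['m00']
            if abs(cc[1])>.6 or cc[0]>1: continue
            print(n,nm,np.round(c.reshape(-1,2).mean(0)),"cen",np.round(np.array(cc)*1000,1),"rect",np.round(r[0],1),np.round(r[1],1),round(r[2],1))
    a=px[230:330,140:320] if n=="top" else px[240:400,320:500]
    cv2.imwrite(f"pics/{n}c.png",cv2.resize(a,None,fx=4,fy=4,interpolation=cv2.INTER_CUBIC)[:600])
E
```

```text
top brown [450. 270.] cen [ 448.9 -279.5] rect [ 448.9 -279.4] [ 78.  133.3] 10.3
top brown [371. 189.] cen [ 618.5 -115.9] rect [ 618.7 -116. ] [49.7 50.1] 44.7
top brown [275. 175.] cen [646.3  87.9] rect [646.4  87.9] [67.6 65.8] 7.8
top brown [187. 173.] cen [648.6 275.9] rect [648.5 276.1] [96.1 65.5] 86.0
top brown [454. 176.] cen [ 647.3 -291.4] rect [ 647.3 -291.7] [ 90.6 103.7] 68.0
top brown [304.  79.] cen [858.8  30.1] rect [859.5  31.3] [93.4 82.7] 0.5
top brown [431.  66.] cen [ 892.7 -247.3] rect [ 892.2 -246.8] [15.6 88.6] 68.9
top cream [304. 452.] cen [92.9 16.5] rect [90.1 20. ] [60.3 72. ] 88.4
top cream [527. 436.] cen [ 133.4 -422.7] rect [ 117.2 -416.6] [ 83.9 145.4] 68.9
scene brown [360. 416.] cen [648.7 275.4] rect [648.7 275.3] [101.7  70. ] 86.2
scene brown [177. 366.] cen [854.8  23. ] rect [854.2  23.5] [ 89.3 106.8] 0.2
scene brown [297. 335.] cen [647.   88.6] rect [646.7  87.9] [71.2 73.3] 7.5
scene brown [109. 279.] cen [ 889.5 -248.6] rect [ 889.4 -248.5] [24.4 91.5] 69.8
scene brown [257. 263.] cen [ 619.2 -114.5] rect [ 619.6 -114.3] [59.6 50.6] 60.1
scene brown [209. 223.] cen [ 648.1 -289.9] rect [ 648.8 -290.2] [104.6 104.7] 68.0
scene brown [286. 194.] cen [ 449.9 -277.6] rect [ 450.2 -278.5] [ 86.5 142.3] 10.5
scene brown [603.  70.] cen [-902.5 -311.4] rect [-877.8 -279.8] [1345.   153.3] 27.5
scene cream [447. 359.] cen [445.8 276.9] rect [448.  275.6] [108.   70.9] 41.0
scene cream [378. 286.] cen [448.3  79.6] rect [440.   81.4] [115.2 120.8] 15.2
scene cream [515. 201.] cen [30.3 68.6] rect [22.1 68. ] [112.4 218.6] 79.4
scene cream [631. 156.] cen [-352.   113.9] rect [-359.4  116.2] [78.1 35.8] 0.4
scene cream [627. 143.] cen [-406.8   71.9] rect [-407.6   71.5] [41.2 95. ] 90.0
scene cream [498. 150.] cen [ -58.9 -108. ] rect [-100.6 -125.2] [533.5 201.8] 4.6
scene cream [228. 144.] cen [ 489.3 -547.7] rect [ 484.3 -550.7] [311.2 194.9] 87.7
```

```bash
ls pics
```

```text
scene0.png
scenec.png
top0.png
topc.png
wrist0.png
```

View pics/topc.png

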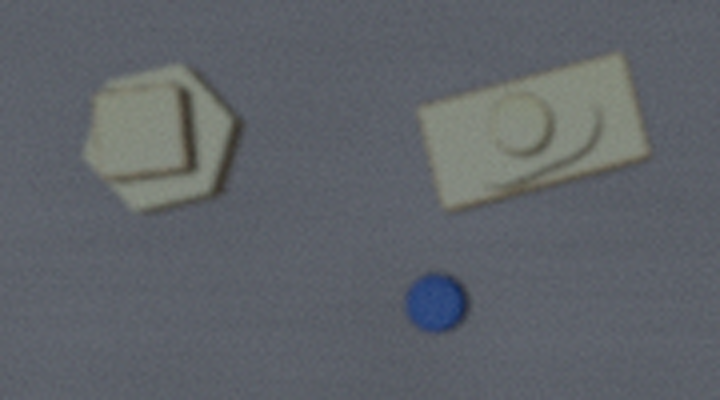

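View pics/scenec.png

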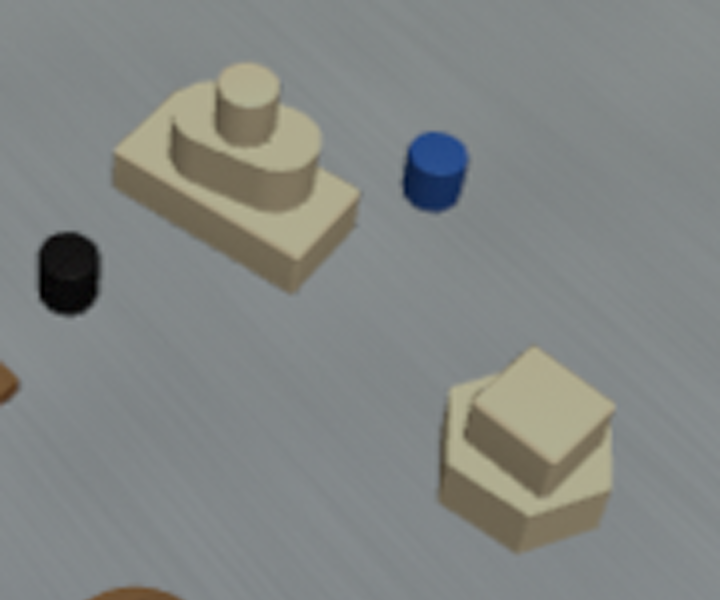

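Run:
```python
from h import *
T=viewer.get_image("top");S=viewer.get_image("scene")
ct=lambda p:(p[0]/4+140-.4,p[1]/4+230-.4); cs=lambda p:(p[0]/4+320-.4,p[1]/4+240-.4)
f=lambda x:np.round(np.array(x)*1000,1)
print("round top",f(ray(T,ct((521,124)),.09)),f(ray(S,cs((249,86)),.09)),f(tri([T,S],[ct((521,124)),cs((249,86))])))
L=[ray(T,ct(p),.03) for p in((417,106),(625,52),(650,156),(446,211))]
print("long",f(L),f(np.mean(L,0)))
print([np.degrees(np.arctan2(*(L[i]-L[j])[[1,0]])) for i,j in((0,1),(3,2),(0,3),(1,2))])
Q=[ray(T,ct(p),.06) for p in((95,95),(180,85),(190,170),(105,180))]
Qs=[ray(S,cs(p),.06) for p in((535,347),(614,408),(548,470),(470,405))]
print("sq",f(np.mean(Q,0)),f(np.mean(Qs,0)))
for Q in(Q,Qs): print([np.degrees(np.arctan2(*(Q[i]-Q[(i+1)%4])[[1,0]])) for i in range(4)],[np.linalg.norm(Q[i]-Q[(i+1)%4]) for i in range(4)])
```

```text
round top [456.5  87.3  90. ] [459.7  91.3  90. ] [456.8  87.9  85.4]
long [[470.2 146.3  30. ]
 [499.   40.3  30. ]
 [445.9  26.8  30. ]
 [416.8 130.1  30. ]] [458.   85.9  30. ]
[np.float64(105.21992765866023), np.float64(105.70385157115652), np.float64(16.90147377149008), np.float64(14.286665004552642)]
sq [452.9 278.6  60. ] [458.1 283.3  60. ]
[np.float64(97.3157584666531), np.float64(9.021973053732426), np.float64(-82.686594955788), np.float64(-170.69229103234167)] [np.float64(0.04269560281360079), np.float64(0.04287186905315123), np.float64(0.04248173174622552), np.float64(0.04287702601584072)]
[np.float64(-83.93394342720613), np.float64(-172.40270080340102), np.float64(95.1674182821355), np.float64(7.72863170618067)] [np.float64(0.041122733936431045), np.float64(0.04446461188042449), np.float64(0.041044502684154084), np.float64(0.04382345860638519)]
```

```bash
cat > plan.py <<'E'
# usage: plan.py n x y z yaw  (mm, deg): prints rows from measured pose, eased profile, yaw only; levels tilt
import sys,json
from h import *
from scipy.spatial.transform import Rotation as Ro
def Rt(y):
    c,s=np.cos(y),np.sin(y);return np.array([[c,s,0],[s,-c,0],[0,0,-1.]])
def plan(n,x,y,z,yaw,p=None,R=None,grip=1.0):
    if p is None:
        s=observe();p=s["position"];R=s["tool_rot"]
    G=np.array([x,y,z])/1000;y0=np.arctan2(R[1,0],R[0,0]);d=(np.radians(yaw)-y0+np.pi)%(2*np.pi)-np.pi
    k=np.arange(1,n+1)/n;e=np.clip((k+ .6*(3*k**2-2*k**3))/1.6,0,1);e/=e[-1]
    p=p.copy();yy=y0;dr=[];sl=[]
    for i in range(n):
        Rc=Rt(yy); w=p*0; tgt_p=(observe()["position"] if 0 else P0)+(G-P0)*e[i] if i else P0+(G-P0)*e[0]
        v=np.round(Rc.T@(tgt_p-p),4); a=round(-(y0+d*e[i]-yy),3)
        dr.append([0,0,a]);sl.append([float(q) for q in v]);p=p+Rc@v;yy=yy-a
    for i in range(0,n,10): print(json.dumps({"dr":dr[i:i+10],"slide":sl[i:i+10],"gripper":[grip]*10}))
    print("end",np.round(p*1000,1),round(np.degrees(yy),2)); return p,Rt(yy)
if __name__=="__main__":
    a=[float(v) for v in sys.argv[1:]];s=observe();P0=s["position"]
    print("now",np.round(P0*1000,1),round(np.degrees(np.arctan2(*s["tool_rot"][[1,0],0])),2),"tilt",np.round(s["tool_rot"][:,2],4),"t",round(s["time_s"],2),"w",round(s["grip_width"]*1000,1))
    plan(int(a[0]),*a[1:5],p=P0,R=s["tool_rot"],grip=a[5] if len(a)>5 else 1.0)
E
python3 - <<'E'
from h import *
s=observe();W=viewer.get_image("wrist");R=s["tool_rot"];p=s["position"]
C=-W["R"].T@W["t"];print("cam in tool",R.T@(C-p),"axes",W["R"]@R)
Rw=W["R"];c,sn=np.cos(np.radians(15.4)),np.sin(np.radians(15.4))
print("axis dir in tool",R.T@W["R"].T[:,2])
print("grasp pt px",proj(W,p-.0*R[:,2]))
E
python3 plan.py 20 440 60 250 15.4
```

```text
cam in tool [-0.00014877 -0.08309376 -0.13159807] axes [[ 9.99999989e-01 -1.50252957e-04  2.00383586e-05]
 [ 1.48642246e-04  9.46078267e-01 -3.23938098e-01]
 [ 2.97148015e-05  3.23938097e-01  9.46078278e-01]]
axis dir in tool [2.97148015e-05 3.23938097e-01 9.46078278e-01]
grasp pt px [322.04579615 340.44566673]
now [ 134.3 -533.3  242.3] -75.86 tilt [-0.e+00  2.e-04 -1.e+00] t 0.4 w 85.1
{"dr": [[0, 0, -0.054], [0, 0, -0.062], [0, 0, -0.07], [0, 0, -0.075], [0, 0, -0.081], [0, 0, -0.086], [0, 0, -0.089], [0, 0, -0.091], [0, 0, -0.094], [0, 0, -0.094]], "slide": [[-0.017, -0.015, -0.0003], [-0.0186, -0.0182, -0.0003], [-0.0194, -0.0217, -0.0003], [-0.0195, -0.0249, -0.0004], [-0.0188, -0.0283, -0.0004], [-0.0174, -0.0313, -0.0004], [-0.0152, -0.0341, -0.0004], [-0.0125, -0.0363, -0.0005], [-0.0093, -0.0381, -0.0004], [-0.0058, -0.0391, -0.0005]], "gripper": [1.0, 1.0, 1.0, 1.0, 1.0, 1.0, 1.0, 1.0, 1.0, 1.0]}
{"dr": [[0, 0, -0.095], [0, 0, -0.093], [0, 0, -0.092], [0, 0, -0.089], [0, 0, -0.086], [0, 0, -0.081], [0, 0, -0.075], [0, 0, -0.07], [0, 0, -0.062], [0, 0, -0.054]], "slide": [[-0.0021, -0.0395, -0.0004], [0.0017, -0.0392, -0.0005], [0.0052, -0.0381, -0.0004], [0.0084, -0.0363, -0.0005], [0.0112, -0.034, -0.0004], [0.0133, -0.0313, -0.0004], [0.0147, -0.028, -0.0003], [0.0154, -0.0246, -0.0004], [0.0153, -0.0211, -0.0003], [0.0145, -0.0175, -0.0002]], "gripper": [1.0, 1.0, 1.0, 1.0, 1.0, 1.0, 1.0, 1.0, 1.0, 1.0]}
end [440.  60. 250.] 15.41
```

```bash
python3 plan.py 20 458 88 250 15.4
```

```text
now [ 134.3 -533.3  242.3] -75.86 tilt [-0.e+00  2.e-04 -1.e+00] t 0.4 w 85.1
{"dr": [[0, 0, -0.054], [0, 0, -0.062], [0, 0, -0.07], [0, 0, -0.075], [0, 0, -0.081], [0, 0, -0.086], [0, 0, -0.089], [0, 0, -0.091], [0, 0, -0.094], [0, 0, -0.094]], "slide": [[-0.0178, -0.0158, -0.0003], [-0.0194, -0.0193, -0.0003], [-0.0203, -0.0227, -0.0003], [-0.0203, -0.0263, -0.0004], [-0.0196, -0.0298, -0.0004], [-0.0181, -0.0329, -0.0004], [-0.0158, -0.0359, -0.0004], [-0.013, -0.0382, -0.0005], [-0.0096, -0.04, -0.0004], [-0.0058, -0.0411, -0.0005]], "gripper": [1.0, 1.0, 1.0, 1.0, 1.0, 1.0, 1.0, 1.0, 1.0, 1.0]}
{"dr": [[0, 0, -0.095], [0, 0, -0.093], [0, 0, -0.092], [0, 0, -0.089], [0, 0, -0.086], [0, 0, -0.081], [0, 0, -0.075], [0, 0, -0.07], [0, 0, -0.062], [0, 0, -0.054]], "slide": [[-0.002, -0.0415, -0.0004], [0.0019, -0.0411, -0.0005], [0.0057, -0.0399, -0.0004], [0.009, -0.0381, -0.0005], [0.0118, -0.0357, -0.0004], [0.0141, -0.0327, -0.0004], [0.0156, -0.0294, -0.0003], [0.0163, -0.0258, -0.0004], [0.0162, -0.022, -0.0003], [0.0152, -0.0183, -0.0002]], "gripper": [1.0, 1.0, 1.0, 1.0, 1.0, 1.0, 1.0, 1.0, 1.0, 1.0]}
end [457.9  88.  250. ] 15.41
```

Call:
jog_arm:
  dr:
    - [0, 0, -0.054]
    - [0, 0, -0.062]
    - [0, 0, -0.07]
    - [0, 0, -0.075]
    - [0, 0, -0.081]
    - [0, 0, -0.086]
    - [0, 0, -0.089]
    - [0, 0, -0.091]
    - [0, 0, -0.094]
    - [0, 0, -0.094]
  slide:
    - [-0.0178, -0.0158, 0]
    - [-0.0194, -0.0193, 0]
    - [-0.0203, -0.0227, 0]
    - [-0.0203, -0.0263, 0]
    - [-0.0196, -0.0298, 0]
    - [-0.0181, -0.0329, 0]
    - [-0.0158, -0.0359, 0]
    - [-0.013, -0.0382, 0]
    - [-0.0096, -0.04, 0]
    - [-0.0058, -0.0411, 0]
  gripper: [1, 1, 1, 1, 1, 1, 1, 1, 1, 1]
  force: 25

```text
time_s: 1.4
position: [0.2966, -0.2212, 0.2425]
tool_rot: [[0.865, -0.501, 0.0], [-0.501, -0.865, -0.0], [0.001, 0.0, -1.0]]
ft_force: [1.5, -0.9, 0.4]
grip_width: 0.0853
```

Call:
jog_arm:
  dr:
    - [0, 0, -0.095]
    - [0, 0, -0.093]
    - [0, 0, -0.092]
    - [0, 0, -0.089]
    - [0, 0, -0.086]
    - [0, 0, -0.081]
    - [0, 0, -0.075]
    - [0, 0, -0.07]
    - [0, 0, -0.062]
    - [0, 0, -0.054]
  slide:
    - [-0.002, -0.0415, 0]
    - [0.0019, -0.0411, 0]
    - [0.0057, -0.0399, 0]
    - [0.009, -0.0381, 0]
    - [0.0118, -0.0357, 0]
    - [0.0141, -0.0327, 0]
    - [0.0156, -0.0294, 0]
    - [0.0163, -0.0258, 0]
    - [0.0162, -0.022, 0]
    - [0.0152, -0.0183, 0]
  gripper: [1, 1, 1, 1, 1, 1, 1, 1, 1, 1]

```text
time_s: 2.4
position: [0.4584, 0.0894, 0.2423]
tool_rot: [[0.963, 0.269, 0.0], [0.269, -0.963, 0.0], [0.0, 0.0, -1.0]]
ft_force: [0.1, -0.3, 0.8]
grip_width: 0.0847
```

Run:
```python
from h import *
W=viewer.get_image("wrist");cv2.imwrite("pics/w1.png",W["pixels"])
np.savez("w1.npz",**W);s=observe();print(s["position"],np.degrees(np.arctan2(*s["tool_rot"][[1,0],0])),s["time_s"])
```

```text
[0.45939064 0.09129487 0.24226842] 15.808000092519325 2.45
```

View pics/w1.png

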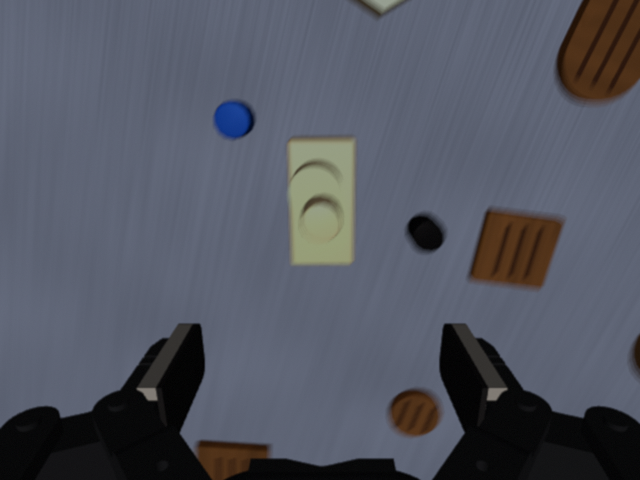

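Run:
```python
from h import *
px=cv2.imread("pics/w1.png")[120:280,270:375]
g=cv2.createCLAHE(4,(2,2)).apply(cv2.cvtColor(px,cv2.COLOR_BGR2GRAY))
a=cv2.resize(px,None,fx=3.7,fy=3.7,interpolation=cv2.INTER_CUBIC);b=cv2.resize(cv2.cvtColor(g,cv2.COLOR_GRAY2BGR),None,fx=3.7,fy=3.7,interpolation=cv2.INTER_CUBIC)
cv2.imwrite("pics/w1c.png",np.hstack([a,b]))
```

```text
(no output)
```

View pics/w1c.png

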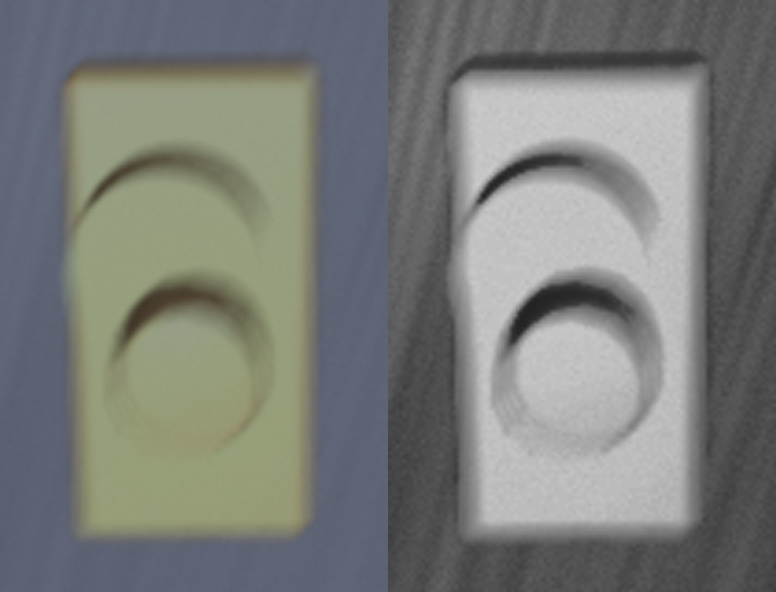

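Run:
```python
from h import *
W=dict(np.load("w1.npz"))
f=lambda x:np.round(np.array(x)*1000,1)
cc=lambda p:(p[0]/3.7+270-.4,p[1]/3.7+120-.4)
print("round",f(ray(W,cc((189,375)),.09)))
# long soap bottom corners & all
L=[ray(W,cc(p),.03) for p in((66,85),(318,78),(312,532),(76,535))]
print(f(L),f(np.mean(L,0)),[np.degrees(np.arctan2(*(L[i]-L[j])[[1,0]])) for i,j in((1,0),(2,3),(0,3),(1,2))])
# dish checks
hsv=cv2.cvtColor(W["pixels"],cv2.COLOR_BGR2HSV)
m=cv2.morphologyEx(cv2.inRange(hsv,(0,90,30),(20,255,220)),cv2.MORPH_CLOSE,np.ones((9,9)))
for c in cv2.findContours(m,cv2.RETR_EXTERNAL,cv2.CHAIN_APPROX_NONE)[0]:
    if cv2.contourArea(c)>600:
        P=poly(W,c,.006);r=cv2.minAreaRect(P*1000);print(c.reshape(-1,2).mean(0),np.round(r[0],1),np.round(r[1],1),r[2])
```

```text
round [456.8  91.1  90. ]
[[417.7 130.8  30. ]
 [470.3 147.   30. ]
 [500.4  44.6  30. ]
 [445.8  28.6  30. ]] [458.6  87.7  30. ] [np.float64(17.163379256102242), np.float64(16.39372885266519), np.float64(105.38439045981117), np.float64(106.34670854795243)]
[230.72131148 457.63934426] [ 442.2 -235.5] [77.2 55.5] 10.910200119018555
[414.1        412.54615385] [ 619.5 -114.1] [49.  60.4] 30.03422737121582
[514.72180451 248.77443609] [646.9  89.7] [71.6 67.3] 7.973477363586426
[603.4         46.97666667] [640.5 266.4] [64.4 79.1] 29.50227165222168
```

Call:
jog_arm:
  dr:
    - [0, 0, 0]
    - [0, 0, 0]
    - [0, 0, 0]
    - [0, 0, 0]
    - [0, 0, 0]
    - [0, 0, 0]
    - [0, 0, 0]
    - [0, 0, 0]
    - [0, 0, 0]
    - [0, 0, 0]
  slide:
    - [0, 0, 0.02]
    - [0, 0, 0.025]
    - [0, 0, 0.025]
    - [0, 0, 0.025]
    - [0, 0, 0.02]
    - [0, 0, 0.01]
    - [0, 0, 0.005]
    - [0, 0, 0]
    - [0, 0, 0]
    - [0, 0, 0]
  gripper: [1, 1, 1, 1, 1, 1, 1, 1, 1, 1]

```text
time_s: 3.45
position: [0.4584, 0.088, 0.1131]
tool_rot: [[0.964, 0.266, 0.002], [0.266, -0.964, -0.0], [0.001, 0.001, -1.0]]
ft_force: [-0.1, 0.1, 0.4]
grip_width: 0.0855
```

```bash
cat > go.py <<'E'
# go.py x y z yaw -> remaining tool-frame slide (mm) and dr
import sys
from h import *
a=[float(v) for v in sys.argv[1:]];s=observe();R=s["tool_rot"];p=s["position"]*1000
yaw=np.degrees(np.arctan2(R[1,0],R[0,0]))
print("now",np.round(p,1),round(yaw,2),"z",np.round(R[:,2],4),"t",round(s["time_s"],2),"w",round(s["grip_width"]*1000,1),"F",np.round(s["ft_force"],1))
print("slide mm",np.round(R.T@(np.array(a[:3])-p),1),"drz",np.round(-np.radians(a[3]-yaw),3))
E
python3 go.py 457 90 76 15.8
```

```text
now [458.4  88.  113.1] 15.41 z [ 1.6e-03 -1.0e-04 -1.0e+00] t 3.45 w 85.5 F [-0.1  0.1  0.4]
slide mm [-0.8 -2.3 37.1] drz -0.007
```

Call:
jog_arm:
  dr:
    - [0, 0, 0]
    - [0, 0, 0]
    - [0, 0, 0]
    - [0, 0, 0]
    - [0, 0, 0]
    - [0, 0, 0]
    - [0, 0, 0]
    - [0, 0, 0]
    - [0, 0, 0]
    - [0, 0, 0]
  slide:
    - [-0.001, -0.002, 0.01]
    - [0, 0, 0.01]
    - [0, 0, 0.009]
    - [0, 0, 0.005]
    - [0, 0, 0.003]
    - [0, 0, 0]
    - [0, 0, 0]
    - [0, 0, 0]
    - [0, 0, 0]
    - [0, 0, 0]
  gripper: [1, 1, 1, 1, 1, 1, 0, -0.5, -1, -1]
  force: 25

```text
time_s: 4.45
position: [0.4566, 0.0897, 0.0756]
tool_rot: [[0.964, 0.266, 0.001], [0.266, -0.964, -0.0], [0.001, 0.0, -1.0]]
ft_force: [-2.1, 0.2, 11.2]
grip_width: 0.0293
```

Call:
jog_arm:
  dr:
    - [0, 0, 0]
    - [0, 0, 0]
    - [0, 0, 0]
    - [0, 0, 0]
    - [0, 0, 0]
    - [0, 0, 0]
    - [0, 0, 0]
    - [0, 0, 0]
    - [0, 0, 0]
    - [0, 0, 0]
  slide:
    - [0, 0, 0]
    - [0, 0, 0]
    - [0, 0, 0]
    - [0, 0, 0]
    - [0, 0, 0]
    - [0, 0, 0]
    - [0, 0, 0]
    - [0, 0, 0]
    - [0, 0, 0]
    - [0, 0, 0]
  gripper: [-1, -1, -1, -1, -1, -1, -1, -1, -1, -1]

```text
time_s: 5.45
position: [0.4566, 0.0897, 0.0756]
tool_rot: [[0.964, 0.266, 0.001], [0.266, -0.964, -0.0], [0.001, 0.0, -1.0]]
ft_force: [-1.5, 0.4, 4.9]
grip_width: 0.0291
```

```bash
python3 go.py 457 90 176 15.8
python3 - <<'E'
from h import *
a=viewer.get_image("top")["pixels"][230:310,220:330];b=viewer.get_image("scene")["pixels"][200:310,310:460];
cv2.imwrite("pics/g1.png",np.hstack([cv2.resize(a,(400,400)),cv2.resize(b,(400,400))]))
E
```

```text
now [456.6  89.7  75.6] 15.41 z [ 6.e-04 -0.e+00 -1.e+00] t 5.45 w 29.1 F [-1.5  0.4  4.9]
slide mm [   0.5   -0.2 -100.4] drz -0.007
```

View pics/g1.png

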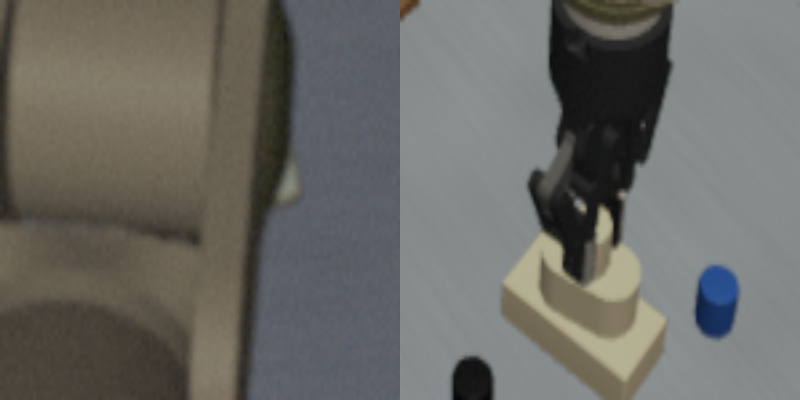

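Call:
jog_arm:
  dr:
    - [0, 0, 0]
    - [0, 0, 0]
    - [0, 0, 0]
    - [0, 0, 0]
    - [0, 0, 0]
    - [0, 0, 0]
    - [0, 0, 0]
    - [0, 0, 0]
    - [0, 0, 0]
    - [0, 0, 0]
  slide:
    - [0, 0, -0.001]
    - [0, 0, -0.004]
    - [0, 0, -0.01]
    - [0, 0, -0.02]
    - [0, 0, -0.025]
    - [0, 0, -0.025]
    - [0, 0, -0.02]
    - [0, 0, -0.01]
    - [0, 0, -0.005]
    - [0, 0, 0]
  gripper: [-1, -1, -1, -1, -1, -1, -1, -1, -1, -1]

```text
time_s: 6.55
position: [0.4564, 0.0897, 0.1954]
tool_rot: [[0.964, 0.266, 0.0], [0.266, -0.964, 0.0], [0.0, 0.0, -1.0]]
ft_force: [-0.2, 0.1, -0.5]
grip_width: 0.0291
```

```bash
python3 - <<'E'
from h import *
W=viewer.get_image("wrist");cv2.imwrite("pics/w2.png",W["pixels"])
np.savez("w2.npz",**W)
E
python3 plan.py 10 619 -115 130 15.4 -1; python3 go.py 619 -115 130 15.4
```

```text
now [456.2  89.7 194.8] 15.41 tilt [-1.e-03  1.e-04 -1.e+00] t 6.6 w 29.4
{"dr": [[0, 0, 0.0], [0, 0, 0.0], [0, 0, 0.0], [0, 0, 0.0], [0, 0, 0.0], [0, 0, 0.0], [0, 0, 0.0], [0, 0, 0.0], [0, 0, 0.0], [0, 0, 0.0]], "slide": [[0.0075, 0.0176, 0.0047], [0.0093, 0.0219, 0.0059], [0.0107, 0.0251, 0.0068], [0.0117, 0.0273, 0.0074], [0.0121, 0.0284, 0.0076], [0.0121, 0.0284, 0.0077], [0.0116, 0.0273, 0.0073], [0.0108, 0.0251, 0.0068], [0.0093, 0.0219, 0.0059], [0.0075, 0.0176, 0.0047]], "gripper": [-1.0, -1.0, -1.0, -1.0, -1.0, -1.0, -1.0, -1.0, -1.0, -1.0]}
end [ 619. -115.  130.] 15.41
now [456.2  89.7 194.8] 15.41 z [-1.e-03  1.e-04 -1.e+00] t 6.6 w 29.4 F [-1.   0.2  0.3]
slide mm [102.6 240.6  64.7] drz 0.0
```

View pics/w2.png

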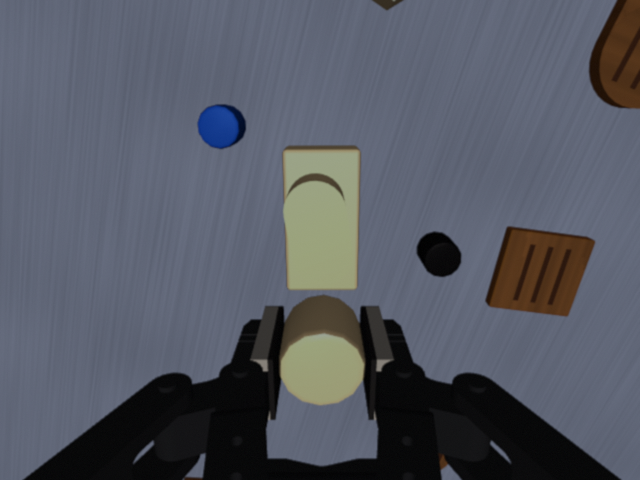

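Run:
```python
from h import *
W=dict(np.load("w2.npz"));R=np.array([[.964,.266,0],[.266,-.964,0],[0,0,-1]]);p=np.array([.4562,.0897,.1948])
print(np.round(R.T@(ray(W,(322,363),p[2]+.0144)-p)*1000,1))
px=W["pixels"][130:300,260:380];g=cv2.cvtColor(px,cv2.COLOR_BGR2GRAY)
g=cv2.createCLAHE(8,(3,3)).apply(g)
cv2.imwrite("pics/w2c.png",np.hstack([cv2.resize(px,None,fx=3.3,fy=3.3),cv2.resize(cv2.cvtColor(g,cv2.COLOR_GRAY2BGR),None,fx=3.3,fy=3.3)]))
```

```text
[ -0.1  -0.6 -14.4]
```

View pics/w2c.png

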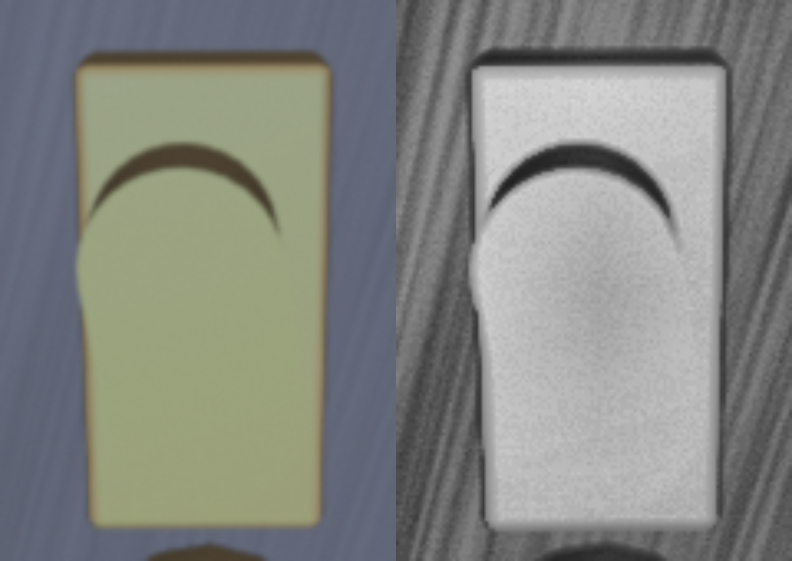

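Call:
jog_arm:
  dr:
    - [0, 0, 0]
    - [0, 0, 0]
    - [0, 0, 0]
    - [0, 0, 0]
    - [0, 0, 0]
    - [0, 0, 0]
    - [0, 0, 0]
    - [0, 0, 0]
    - [0, 0, 0]
    - [0, 0, 0]
  slide:
    - [0.0075, 0.0175, 0]
    - [0.0095, 0.022, 0]
    - [0.0105, 0.025, 0]
    - [0.0115, 0.0275, 0.005]
    - [0.012, 0.0285, 0.005]
    - [0.012, 0.0285, 0.01]
    - [0.0115, 0.027, 0.01]
    - [0.0105, 0.025, 0.01]
    - [0.0095, 0.022, 0.01]
    - [0.0075, 0.0175, 0.01]
  gripper: [-1, -1, -1, -1, -1, -1, -1, -1, -1, -1]

```text
time_s: 7.6
position: [0.619, -0.1162, 0.1332]
tool_rot: [[0.964, 0.265, -0.002], [0.265, -0.964, 0.001], [-0.002, -0.001, -1.0]]
ft_force: [-0.1, 0.0, 0.0]
grip_width: 0.0291
```

Call:
jog_arm:
  dr:
    - [0, 0, 0]
    - [0, 0, 0]
    - [0, 0, 0]
    - [0, 0, 0]
    - [0, 0, 0]
    - [0, 0, 0]
    - [0, 0, 0]
    - [0, 0, 0]
    - [0, 0, 0]
    - [0, 0, 0]
  slide:
    - [0, 0, 0.01]
    - [0, 0, 0.01]
    - [0, 0, 0.01]
    - [0, 0, 0.01]
    - [0, 0, 0.005]
    - [0, 0, 0]
    - [0, 0, 0]
    - [0, 0, 0]
    - [0, 0, 0]
    - [0, 0, 0]
  gripper: [-1, -1, -1, -1, -1, -1, -1, -1, -1, -1]

```text
time_s: 8.6
position: [0.6188, -0.1151, 0.0906]
tool_rot: [[0.964, 0.266, 0.001], [0.266, -0.964, -0.0], [0.0, 0.0, -1.0]]
ft_force: [-0.5, 0.4, 0.2]
grip_width: 0.029
```

```bash
python3 go.py 619 -115 29 15.4
```

```text
now [ 618.8 -115.1   90.6] 15.41 z [ 5.e-04 -2.e-04 -1.e+00] t 8.6 w 29.0 F [-0.5  0.4  0.2]
slide mm [ 0.2 -0.1 61.6] drz 0.0
```

Call:
jog_arm:
  dr:
    - [0, 0, 0]
    - [0, 0, 0]
    - [0, 0, 0]
    - [0, 0, 0]
    - [0, 0, 0]
    - [0, 0, 0]
    - [0, 0, 0]
    - [0, 0, 0]
    - [0, 0, 0]
    - [0, 0, 0]
  slide:
    - [0, 0.0005, 0.015]
    - [0, 0, 0.015]
    - [0, 0, 0.01]
    - [0, 0, 0.01]
    - [0, 0, 0.006]
    - [0, 0, 0.003]
    - [0, 0, 0.001]
    - [0, 0, 0]
    - [0, 0, 0]
    - [0, 0, 0]
  gripper: [-1, -1, -1, -1, -1, -1, -1, -1, -1, -1]

```text
time_s: 9.6
position: [0.619, -0.1156, 0.0307]
tool_rot: [[0.964, 0.266, 0.001], [0.266, -0.964, -0.0], [0.001, 0.0, -1.0]]
ft_force: [-1.2, -0.6, -0.4]
grip_width: 0.029
```

```bash
python3 go.py 619 -115 28 15.4
python3 - <<'E'
from h import *
b=viewer.get_image("scene")["pixels"][200:300,200:330];W=viewer.get_image("wrist")["pixels"]
cv2.imwrite("pics/g2.png",np.hstack([cv2.resize(W,(400,400)),cv2.resize(b,(400,400))]))
E
```

```text
now [ 619.  -115.6   30.7] 15.41 z [ 6.e-04 -2.e-04 -1.e+00] t 9.6 w 29.0 F [-1.2 -0.6 -0.4]
slide mm [ 0.2 -0.6  2.7] drz 0.0
```

View pics/g2.png

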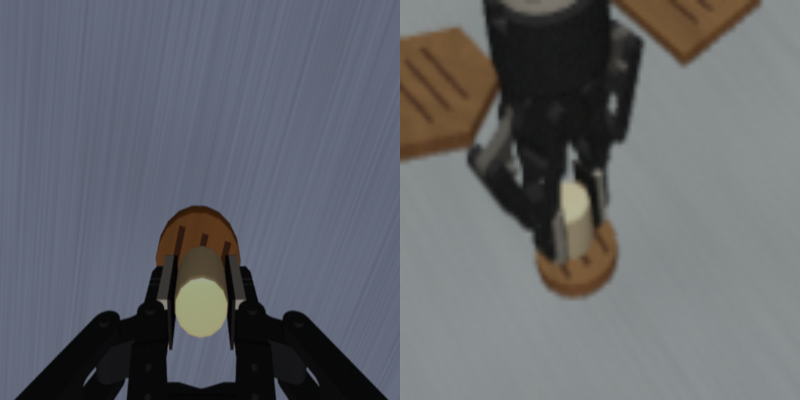

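Call:
jog_arm:
  dr:
    - [0, 0, 0]
    - [0, 0, 0]
    - [0, 0, 0]
    - [0, 0, 0]
    - [0, 0, 0]
    - [0, 0, 0]
    - [0, 0, 0]
    - [0, 0, 0]
    - [0, 0, 0]
    - [0, 0, 0]
  slide:
    - [0, -0.0005, 0.0005]
    - [0, 0, 0.0005]
    - [0, 0, 0.0005]
    - [0, 0, 0.0005]
    - [0, 0, 0.0005]
    - [0, 0, 0.0003]
    - [0, 0, 0.0003]
    - [0, 0, 0]
    - [0, 0, 0]
    - [0, 0, 0]
  gripper: [-1, -1, -1, -1, -1, -1, -1, -1, -1, -1]

```text
time_s: 10.7
position: [0.6187, -0.1151, 0.0277]
tool_rot: [[0.964, 0.266, 0.0], [0.266, -0.964, -0.0], [0.0, 0.0, -1.0]]
ft_force: [-3.0, 1.7, 6.6]
grip_width: 0.0291
```

```bash
python3 go.py 619 -115 28 15.4
```

```text
now [ 618.7 -115.1   27.7] 15.41 z [ 3.e-04 -1.e-04 -1.e+00] t 10.7 w 29.1 F [-3.   1.7  6.6]
slide mm [ 0.3  0.  -0.3] drz 0.0
```

Call:
jog_arm:
  dr:
    - [0, 0, 0]
    - [0, 0, 0]
    - [0, 0, 0]
    - [0, 0, 0]
    - [0, 0, 0]
    - [0, 0, 0]
    - [0, 0, 0]
    - [0, 0, 0]
    - [0, 0, 0]
    - [0, 0, 0]
  slide:
    - [0, 0, 0]
    - [0, 0, 0]
    - [0, 0, 0]
    - [0, 0, 0]
    - [0, 0, 0]
    - [0, 0, 0]
    - [0, 0, 0]
    - [0, 0, 0]
    - [0, 0, 0]
    - [0, 0, 0]
  gripper: [-0.3, -0.28, -0.24, -0.2, -0.15, -0.1, -0.05, 0, 0.1, 0.2]

```text
time_s: 11.7
position: [0.6187, -0.1151, 0.0272]
tool_rot: [[0.964, 0.266, 0.0], [0.266, -0.964, 0.0], [0.0, -0.0, -1.0]]
ft_force: [1.5, -0.7, -0.4]
grip_width: 0.0513
```

Call:
jog_arm:
  dr:
    - [0, 0, 0]
    - [0, 0, 0]
    - [0, 0, 0]
    - [0, 0, 0]
    - [0, 0, 0]
    - [0, 0, 0]
    - [0, 0, 0]
    - [0, 0, 0]
    - [0, 0, 0]
    - [0, 0, 0]
  slide:
    - [0, 0, -0.002]
    - [0, 0, -0.005]
    - [0, 0, -0.01]
    - [0, 0, -0.02]
    - [0, 0, -0.025]
    - [0, 0, -0.025]
    - [0, 0, -0.03]
    - [0, 0, -0.025]
    - [0, 0, -0.02]
    - [0, 0, -0.01]
  gripper: [0.3, 0.3, 0.3, 0.4, 0.5, 0.7, 1, 1, 1, 1]

```text
time_s: 12.7
position: [0.6191, -0.1152, 0.2021]
tool_rot: [[0.964, 0.266, 0.004], [0.266, -0.964, -0.001], [0.003, 0.002, -1.0]]
ft_force: [-0.8, 0.2, -0.2]
grip_width: 0.0852
```

```bash
python3 - <<'E'
from h import *
W=viewer.get_image("wrist");cv2.imwrite("pics/w3.png",W["pixels"])
np.savez("w3.npz",**W)
E
python3 plan.py 10 456 89 200 15.4 1
```

```text
now [ 619.3 -115.3  202.7] 15.42 tilt [ 0.0045 -0.0017 -1.    ] t 12.75 w 85.4
{"dr": [[0, 0, 0.0], [0, 0, 0.0], [0, 0, 0.0], [0, 0, 0.0], [0, 0, 0.0], [0, 0, 0.0], [0, 0, 0.0], [0, 0, 0.0], [0, 0, 0.0], [0, 0, 0.0]], "slide": [[-0.0075, -0.0175, 0.0002], [-0.0094, -0.0219, 0.0002], [-0.0108, -0.0251, 0.0003], [-0.0117, -0.0273, 0.0003], [-0.0122, -0.0284, 0.0003], [-0.0121, -0.0283, 0.0004], [-0.0117, -0.0273, 0.0003], [-0.0108, -0.0251, 0.0002], [-0.0094, -0.0219, 0.0003], [-0.0075, -0.0175, 0.0002]], "gripper": [1.0, 1.0, 1.0, 1.0, 1.0, 1.0, 1.0, 1.0, 1.0, 1.0]}
end [456.  89. 200.] 15.42
```

View pics/w3.png

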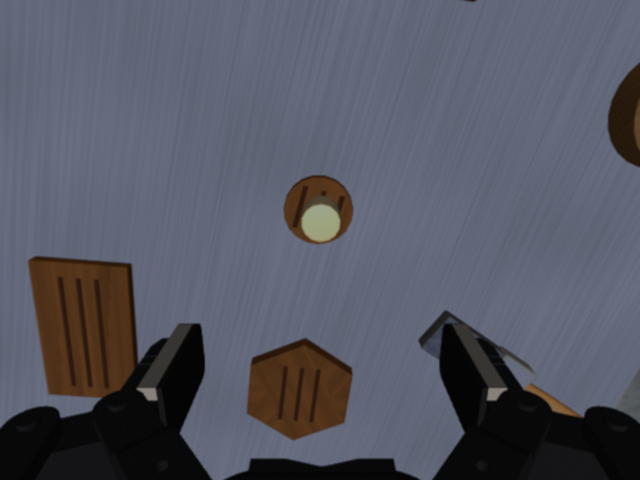

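Run:
```python
from h import *
W=dict(np.load("w3.npz"));hsv=cv2.cvtColor(W["pixels"],cv2.COLOR_BGR2HSV)
m=cv2.inRange(hsv,(20,30,120),(40,160,255));m[300:]=0
for c in cv2.findContours(m,cv2.RETR_EXTERNAL,cv2.CHAIN_APPROX_NONE)[0]:
    if cv2.contourArea(c)>200: print("soap",cv2.minEnclosingCircle(c),ray(W,cv2.minEnclosingCircle(c)[0],.042))
m=cv2.morphologyEx(cv2.inRange(hsv,(0,60,20),(25,255,220)),cv2.MORPH_CLOSE,np.ones((9,9)))
for c in cv2.findContours(m,cv2.RETR_EXTERNAL,cv2.CHAIN_APPROX_NONE)[0]:
    if cv2.contourArea(c)>600:
        P=poly(W,c,.006);r=cv2.minAreaRect(P*1000);print(c.reshape(-1,2).mean(0),np.round(r[0],1),np.round(r[1],1),r[2])
```

```text
soap ((320.3214416503906, 222.6607208251953), 19.176071166992188) [ 0.61870635 -0.11715441  0.042     ]
[298.37209302 389.50166113] [ 646.  -294.1] [ 95.4 115.7] 8.510570526123047
[ 82.96511628 322.46976744] [ 446.2 -282.6] [ 86.1 142. ] 10.437906265258789
[317.953125   209.16666667] [ 616.9 -117.9] [55.4 56.1] 15.396503448486328
[628.39810427 116.05687204] [822.2  11.9] [22.3 75.4] 29.435745239257812
```

Call:
jog_arm:
  dr:
    - [0, 0, 0]
    - [0, 0, 0]
    - [0, 0, 0]
    - [0, 0, 0]
    - [0, 0, 0]
    - [0, 0, 0]
    - [0, 0, 0]
    - [0, 0, 0]
    - [0, 0, 0]
    - [0, 0, 0]
  slide:
    - [-0.0075, -0.0175, 0]
    - [-0.0095, -0.022, 0]
    - [-0.0105, -0.025, 0]
    - [-0.0115, -0.0275, 0]
    - [-0.012, -0.0285, 0]
    - [-0.012, -0.0285, 0]
    - [-0.0115, -0.027, 0]
    - [-0.011, -0.025, 0]
    - [-0.0095, -0.022, 0]
    - [-0.0075, -0.0175, 0]
  gripper: [1, 1, 1, 1, 1, 1, 1, 1, 1, 1]

```text
time_s: 13.75
position: [0.4546, 0.0905, 0.1987]
tool_rot: [[0.964, 0.266, -0.001], [0.266, -0.964, 0.0], [-0.001, -0.001, -1.0]]
ft_force: [-0.1, 0.5, 0.1]
grip_width: 0.0853
```

Run:
```python
from h import *
W=viewer.get_image("wrist");cv2.imwrite("pics/w4.png",W["pixels"])
np.savez("w4.npz",**W);s=observe();print(s["position"],np.degrees(np.arctan2(*s["tool_rot"][[1,0],0])),s["time_s"])
T=viewer.get_image("scene");np.savez("s4.npz",**T)
px=W["pixels"][130:300,255:385]
ps=T["pixels"][240:330,330:430]
cv2.imwrite("pics/w4c.png",np.hstack([cv2.resize(px,None,fx=3,fy=510/170,interpolation=cv2.INTER_CUBIC),cv2.resize(ps,(400,510),interpolation=cv2.INTER_CUBIC)]))
```

```text
[0.45306941 0.09202708 0.19874028] 15.504568793197592 13.8
```

View pics/w4c.png

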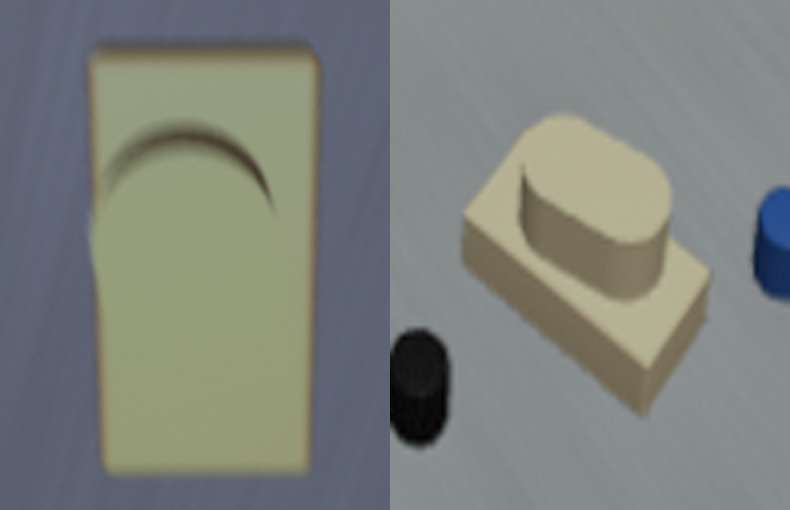

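Call:
jog_arm:
  dr:
    - [0, 0, 0]
    - [0, 0, 0]
    - [0, 0, 0]
    - [0, 0, 0]
    - [0, 0, 0]
    - [0, 0, 0]
    - [0, 0, 0]
    - [0, 0, 0]
    - [0, 0, 0]
    - [0, 0, 0]
  slide:
    - [0, 0.02, 0]
    - [0, 0.03, 0]
    - [0, 0.03, 0]
    - [0, 0.02, 0]
    - [0, 0.01, 0]
    - [0, 0, 0]
    - [0, 0, 0]
    - [0, 0, 0]
    - [0, 0, 0]
    - [0, 0, 0]
  gripper: [1, 1, 1, 1, 1, 1, 1, 1, 1, 1]

```text
time_s: 14.85
position: [0.4851, -0.016, 0.1993]
tool_rot: [[0.964, 0.267, 0.0], [0.267, -0.964, 0.0], [0.0, 0.0, -1.0]]
ft_force: [0.4, -0.4, -0.1]
grip_width: 0.0855
```

Run:
```python
from h import *
W=viewer.get_image("wrist");cv2.imwrite("pics/w5.png",W["pixels"])
np.savez("w5.npz",**W);s=observe();print(s["position"],np.degrees(np.arctan2(*s["tool_rot"][[1,0],0])),s["time_s"])
px=W["pixels"][0:190,245:375]
cv2.imwrite("pics/w5c.png",cv2.resize(px,None,fx=3,fy=3,interpolation=cv2.INTER_CUBIC))
```

```text
[ 0.48513611 -0.016094    0.19929524] 15.448841847211437 14.9
```

View pics/w5c.png

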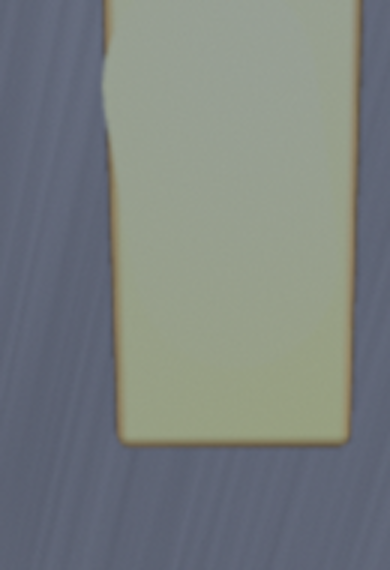

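Run:
```python
from h import *
def enh(px,f):
    g=cv2.GaussianBlur(px,(0,0),1).astype(float)
    g=g[:,:,:].mean(2); bg=cv2.GaussianBlur(g,(0,0),6); d=np.clip(128+(g-bg)*12,0,255).astype(np.uint8)
    return cv2.resize(d,None,fx=f,fy=f,interpolation=cv2.INTER_CUBIC)
W=dict(np.load("w5.npz"));T=viewer.get_image("top");S=dict(np.load("s4.npz"))
a=enh(W["pixels"][0:150,245:375],3)
cv2.imwrite("pics/e1.png",a)
s=cv2.resize(S["pixels"][245:330,330:430],None,fx=6,fy=6,interpolation=cv2.INTER_CUBIC);cv2.imwrite("pics/e2.png",s)
t=T["pixels"][230:300,230:320];np.savez("t5.npz",**T)
cv2.imwrite("pics/e3.png",np.hstack([cv2.resize(cv2.cvtColor(t,cv2.COLOR_BGR2GRAY),None,fx=4,fy=4,interpolation=cv2.INTER_CUBIC),enh(t,4)]))
```

```text
(no output)
```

View pics/e1.png

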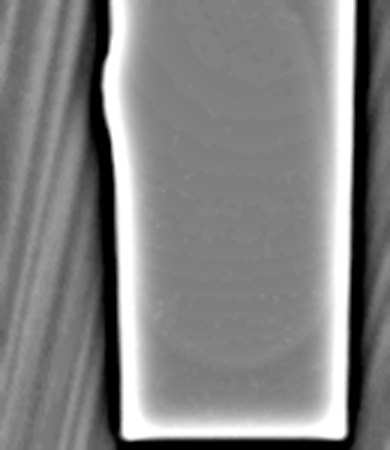

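View pics/e2.png

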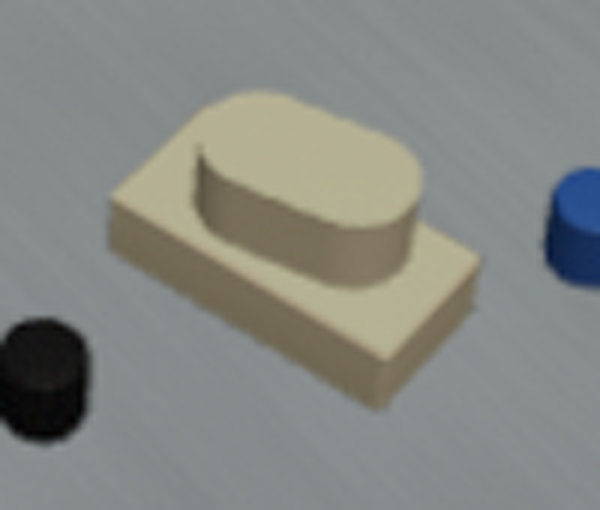

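View pics/e3.png

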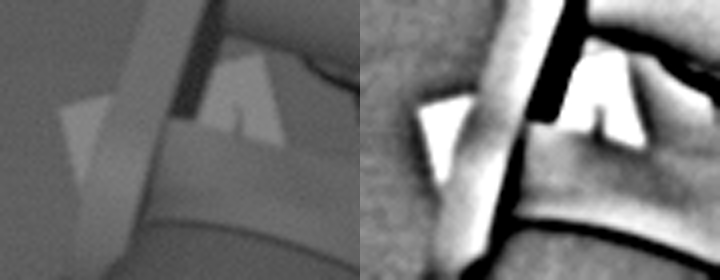

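Run:
```python
from h import *
from scipy.optimize import least_squares
S=dict(np.load("s4.npz"));W=dict(np.load("w2.npz"));W5=dict(np.load("w5.npz"))
ps=[(200,150),(213,165),(240,185),(300,212),(345,226),(385,224),(415,205),(423,182),(411,155),(385,138),(345,121),(300,102),(265,92),(235,95)]
P=np.array([ray(S,(u/6+329.6,v/6+244.6),.06)[:2] for u,v in ps])*1000
print(cv2.minAreaRect(P.astype(np.float32)))
def res(q,P):
    c,a=q[:2],np.radians(q[2]);y=np.array([-np.sin(a),np.cos(a)])
    t=np.clip((P-c)@y,-16,16);return np.linalg.norm(P-c-np.outer(t,y),axis=1)-21
r=least_squares(res,[458,90,15],args=(P,));print("scene stadium",r.x,np.round(r.fun,1))
ws=[(183,168),(140,178),(115,195),(230,178),(258,198),(275,225),(77,265)]
Q=np.array([ray(W,(u/3.3+259.6,v/3.3+129.6),.06)[:2] for u,v in ws])*1000
r2=least_squares(lambda q:np.linalg.norm(Q-q,axis=1)-21,[452,105]);print("wrist endcap",r2.x,np.round(r2.fun,1))
a=np.radians(r.x[2]);print("scene endcap",r.x[:2]+16*np.array([-np.sin(a),np.cos(a)]))
e=np.array([ray(W5,(u/3+244.6,v/3-.4),z)[:2] for u,v,z in((235,368,.03),(235,368,.06),(104,85,.06))])*1000;print(e)
```

```text
((457.0136413574219, 91.52257537841797), (42.27361297607422, 70.31632232666016), 23.39487075805664)
scene stadium [457.35664686  89.59546279  23.30629388] [ 0.1 -0.8  0.4  0.6 -0.5 -0.3  0.1  0.3  0.2 -0.3 -0.3 -0.3  0.1  0.3]
wrist endcap [448.35873919 100.96721785] [ 0.1 -0.1 -0.4  0.3  0.2 -0.3  0.3]
scene endcap [451.02630461 104.28990959]
[[467.25963608  50.35813721]
 [466.77927784  51.77148089]
 [427.87418362  96.19909181]]
```

```bash
python3 plan.py 10 455 87 110 23.3
```

```text
now [485.2 -16.2 199.3] 15.44 tilt [ 1.e-04 -0.e+00 -1.e+00] t 14.95 w 85.4
{"dr": [[0, 0, -0.01], [0, 0, -0.012], [0, 0, -0.015], [0, 0, -0.015], [0, 0, -0.017], [0, 0, -0.016], [0, 0, -0.015], [0, 0, -0.015], [0, 0, -0.012], [0, 0, -0.01]], "slide": [[-0.0001, -0.0078, 0.0065], [-0.0001, -0.0098, 0.0081], [0.0001, -0.0113, 0.0094], [0.0003, -0.0122, 0.0101], [0.0005, -0.0126, 0.0105], [0.0006, -0.0127, 0.0106], [0.0009, -0.0122, 0.0101], [0.0009, -0.0112, 0.0094], [0.001, -0.0097, 0.0081], [0.0009, -0.0078, 0.0065]], "gripper": [1.0, 1.0, 1.0, 1.0, 1.0, 1.0, 1.0, 1.0, 1.0, 1.0]}
end [455.  87. 110.] 23.29
```

Call:
jog_arm:
  dr:
    - [0, 0, -0.01]
    - [0, 0, -0.012]
    - [0, 0, -0.015]
    - [0, 0, -0.015]
    - [0, 0, -0.017]
    - [0, 0, -0.016]
    - [0, 0, -0.015]
    - [0, 0, -0.015]
    - [0, 0, -0.012]
    - [0, 0, -0.01]
  slide:
    - [0, -0.0078, 0.0065]
    - [0, -0.0098, 0.008]
    - [0, -0.0113, 0.0095]
    - [0.0003, -0.0122, 0.01]
    - [0.0005, -0.0126, 0.0105]
    - [0.0006, -0.0127, 0.0105]
    - [0.0009, -0.0122, 0.01]
    - [0.0009, -0.0112, 0.0095]
    - [0.001, -0.0097, 0.008]
    - [0.0009, -0.0078, 0.0065]
  gripper: [1, 1, 1, 1, 1, 1, 1, 1, 1, 1]

```text
time_s: 15.95
position: [0.4548, 0.0876, 0.1095]
tool_rot: [[0.918, 0.396, -0.0], [0.396, -0.918, 0.0], [-0.0, -0.0, -1.0]]
ft_force: [-0.0, 0.8, 0.1]
grip_width: 0.0856
```

Call:
jog_arm:
  dr:
    - [0, 0, 0]
    - [0, 0, 0]
    - [0, 0, 0]
    - [0, 0, 0]
    - [0, 0, 0]
    - [0, 0, 0]
    - [0, 0, 0]
    - [0, 0, 0]
    - [0, 0, 0]
    - [0, 0, 0]
  slide:
    - [0, 0, 0.01]
    - [0, 0, 0.01]
    - [0, 0, 0.01]
    - [0, 0, 0.01]
    - [0, 0, 0.008]
    - [0, 0, 0.002]
    - [0, 0, 0]
    - [0, 0, 0]
    - [0, 0, 0]
    - [0, 0, 0]
  gripper: [1, 1, 1, 1, 1, 1, 1, 1, 1, 1]

```text
time_s: 16.95
position: [0.4553, 0.0867, 0.0605]
tool_rot: [[0.919, 0.395, 0.001], [0.395, -0.919, -0.0], [0.001, 0.0, -1.0]]
ft_force: [-0.4, -0.2, 0.1]
grip_width: 0.0855
```

```bash
python3 go.py 455 87 47 23.3
python3 - <<'E'
from h import *
b=viewer.get_image("scene")["pixels"][200:310,310:460];W=viewer.get_image("wrist")["pixels"]
cv2.imwrite("pics/g3.png",np.hstack([cv2.resize(W,(400,400)),cv2.resize(b,(400,400))]))
E
```

```text
now [455.3  86.7  60.5] 23.26 z [ 6.e-04 -0.e+00 -1.e+00] t 16.95 w 85.5 F [-0.4 -0.2  0.1]
slide mm [-0.2 -0.4 13.5] drz -0.001
```

View pics/g3.png

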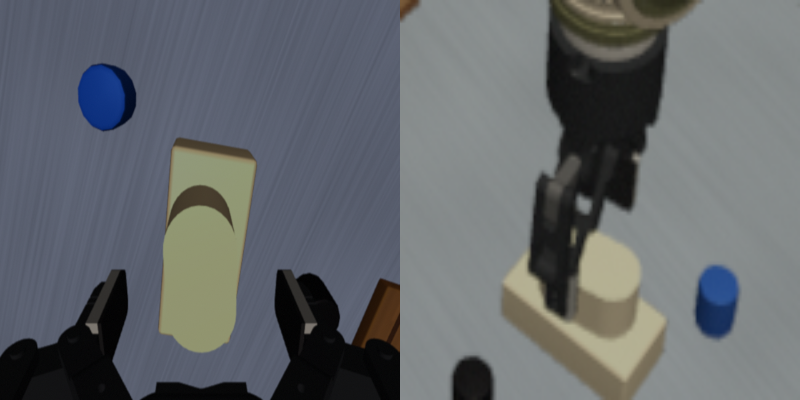

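Call:
jog_arm:
  dr:
    - [0, 0, 0]
    - [0, 0, 0]
    - [0, 0, 0]
    - [0, 0, 0]
    - [0, 0, 0]
    - [0, 0, 0]
    - [0, 0, 0]
    - [0, 0, 0]
    - [0, 0, 0]
    - [0, 0, 0]
  slide:
    - [0, 0, 0.005]
    - [0, 0, 0.005]
    - [0, 0, 0.003]
    - [0, 0, 0]
    - [0, 0, 0]
    - [0, 0, 0]
    - [0, 0, 0]
    - [0, 0, 0]
    - [0, 0, 0]
    - [0, 0, 0]
  gripper: [1, 1, 1, 1, 0.6, 0.3, 0.1, 0, -0.1, -1]
  force: 30

```text
time_s: 18.05
position: [0.4553, 0.0867, 0.0475]
tool_rot: [[0.919, 0.395, 0.0], [0.395, -0.919, -0.0], [0.0, 0.0, -1.0]]
ft_force: [-0.4, -0.0, 5.5]
grip_width: 0.0416
```

Call:
jog_arm:
  dr:
    - [0, 0, 0]
    - [0, 0, 0]
    - [0, 0, 0]
    - [0, 0, 0]
    - [0, 0, 0]
    - [0, 0, 0]
    - [0, 0, 0]
    - [0, 0, 0]
    - [0, 0, 0]
    - [0, 0, 0]
  slide:
    - [0, 0, 0]
    - [0, 0, 0]
    - [0, 0, 0]
    - [0, 0, 0]
    - [0, 0, 0]
    - [0, 0, 0]
    - [0, 0, 0]
    - [0, 0, 0]
    - [0, 0, 0]
    - [0, 0, 0]
  gripper: [-1, -1, -1, -1, -1, -1, -1, -1, -1, -1]

```text
time_s: 19.05
position: [0.4553, 0.0867, 0.0475]
tool_rot: [[0.919, 0.395, 0.0], [0.395, -0.919, -0.0], [0.0, 0.0, -1.0]]
ft_force: [-1.0, 0.5, 4.9]
grip_width: 0.0414
```

```bash
python3 go.py 455 87 47 23.3
```

```text
now [455.3  86.7  47.5] 23.27 z [ 5.e-04 -1.e-04 -1.e+00] t 19.05 w 41.4 F [-1.   0.5  4.9]
slide mm [-0.1 -0.4  0.5] drz -0.001
```

Call:
jog_arm:
  dr:
    - [0, 0, 0]
    - [0, 0, 0]
    - [0, 0, 0]
    - [0, 0, 0]
    - [0, 0, 0]
    - [0, 0, 0]
    - [0, 0, 0]
    - [0, 0, 0]
    - [0, 0, 0]
    - [0, 0, 0]
  slide:
    - [0, 0, -0.001]
    - [0, 0, -0.004]
    - [0, 0, -0.01]
    - [0, 0, -0.02]
    - [0, 0, -0.025]
    - [0, 0, -0.025]
    - [0, 0, -0.01]
    - [0, 0, -0.005]
    - [0, 0, 0]
    - [0, 0, 0]
  gripper: [-1, -1, -1, -1, -1, -1, -1, -1, -1, -1]

```text
time_s: 20.05
position: [0.4547, 0.0867, 0.1464]
tool_rot: [[0.919, 0.395, -0.002], [0.395, -0.919, 0.0], [-0.002, -0.001, -1.0]]
ft_force: [-0.7, 0.1, -0.9]
grip_width: 0.0419
```

```bash
python3 - <<'E'
from h import *
W=viewer.get_image("wrist");cv2.imwrite("pics/w6.png",W["pixels"])
np.savez("w6.npz",**W);s=observe();p=s["position"];R=s["tool_rot"]
m=cv2.inRange(cv2.cvtColor(W["pixels"],cv2.COLOR_BGR2HSV),(20,30,120),(40,160,255))
cs=[c for c in cv2.findContours(m,cv2.RETR_EXTERNAL,cv2.CHAIN_APPROX_NONE)[0] if cv2.contourArea(c)>800]
for c in cs: print(cv2.boundingRect(c),cv2.contourArea(c))
E
python3 plan.py 20 648.5 276 120 -4 -1
```

```text
(257, 261, 129, 188) 20273.0
(282, 151, 100, 102) 7058.0
now [454.8  86.7 146.3] 23.26 tilt [-2.e-03  1.e-04 -1.e+00] t 20.1 w 41.3
{"dr": [[0, 0, 0.016], [0, 0, 0.019], [0, 0, 0.02], [0, 0, 0.023], [0, 0, 0.024], [0, 0, 0.026], [0, 0, 0.026], [0, 0, 0.028], [0, 0, 0.028], [0, 0, 0.028]], "slide": [[0.0086, -0.0033, 0.0009], [0.0098, -0.004, 0.001], [0.0108, -0.0046, 0.0012], [0.0118, -0.0053, 0.0012], [0.0124, -0.0059, 0.0013], [0.0129, -0.0066, 0.0015], [0.0134, -0.0072, 0.0014], [0.0135, -0.0078, 0.0015], [0.0136, -0.0083, 0.0016], [0.0134, -0.0087, 0.0015]], "gripper": [-1.0, -1.0, -1.0, -1.0, -1.0, -1.0, -1.0, -1.0, -1.0, -1.0]}
{"dr": [[0, 0, 0.028], [0, 0, 0.028], [0, 0, 0.027], [0, 0, 0.027], [0, 0, 0.026], [0, 0, 0.024], [0, 0, 0.022], [0, 0, 0.021], [0, 0, 0.019], [0, 0, 0.016]], "slide": [[0.0132, -0.0092, 0.0016], [0.0128, -0.0094, 0.0016], [0.0123, -0.0096, 0.0015], [0.0117, -0.0096, 0.0014], [0.011, -0.0095, 0.0014], [0.0101, -0.0093, 0.0014], [0.0093, -0.009, 0.0012], [0.0083, -0.0083, 0.0012], [0.0073, -0.0077, 0.001], [0.0062, -0.0067, 0.0009]], "gripper": [-1.0, -1.0, -1.0, -1.0, -1.0, -1.0, -1.0, -1.0, -1.0, -1.0]}
end [648.5 276.  120. ] -4.01
```

View pics/w6.png

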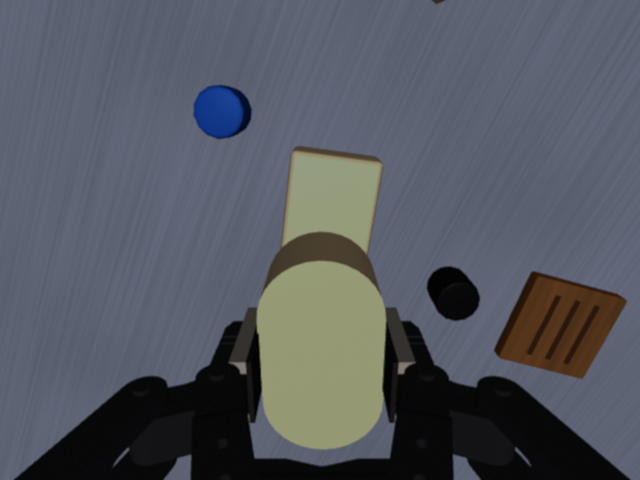

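Run:
```python
from h import *
W=dict(np.load("w6.npz"));s=observe();p=s["position"];R=s["tool_rot"]
for v in((322,261.5),(322,449)): print(np.round(R.T@(ray(W,v,p[2]+.0125)-p)*1000,1))
```

```text
[ -0.3 -36.5 -12.5]
[ -0.2  37.1 -12.5]
```

Call:
jog_arm:
  dr:
    - [0, 0, 0.016]
    - [0, 0, 0.019]
    - [0, 0, 0.02]
    - [0, 0, 0.023]
    - [0, 0, 0.024]
    - [0, 0, 0.026]
    - [0, 0, 0.026]
    - [0, 0, 0.028]
    - [0, 0, 0.028]
    - [0, 0, 0.028]
  slide:
    - [0.0086, -0.0033, 0]
    - [0.0098, -0.004, 0]
    - [0.0108, -0.0046, 0]
    - [0.0118, -0.0053, 0]
    - [0.0124, -0.0059, 0]
    - [0.0129, -0.0066, 0]
    - [0.0134, -0.0072, 0]
    - [0.0135, -0.0078, 0]
    - [0.0136, -0.0083, 0]
    - [0.0134, -0.0087, 0]
  gripper: [-1, -1, -1, -1, -1, -1, -1, -1, -1, -1]

```text
time_s: 21.1
position: [0.5522, 0.1817, 0.146]
tool_rot: [[0.986, 0.166, -0.002], [0.166, -0.986, -0.0], [-0.002, -0.0, -1.0]]
ft_force: [-0.1, -0.0, -1.8]
grip_width: 0.0416
```

Call:
jog_arm:
  dr:
    - [0, 0, 0.028]
    - [0, 0, 0.028]
    - [0, 0, 0.027]
    - [0, 0, 0.027]
    - [0, 0, 0.026]
    - [0, 0, 0.024]
    - [0, 0, 0.022]
    - [0, 0, 0.021]
    - [0, 0, 0.019]
    - [0, 0, 0.016]
  slide:
    - [0.0132, -0.0092, 0]
    - [0.0128, -0.0094, 0]
    - [0.0123, -0.0096, 0.002]
    - [0.0117, -0.0096, 0.002]
    - [0.011, -0.0095, 0.003]
    - [0.0101, -0.0093, 0.005]
    - [0.0093, -0.009, 0.005]
    - [0.0083, -0.0083, 0.005]
    - [0.0073, -0.0077, 0.005]
    - [0.0062, -0.0067, 0.005]
  gripper: [-1, -1, -1, -1, -1, -1, -1, -1, -1, -1]

```text
time_s: 22.1
position: [0.6491, 0.2763, 0.1139]
tool_rot: [[0.997, -0.071, -0.002], [-0.071, -0.997, -0.0], [-0.001, 0.0, -1.0]]
ft_force: [0.8, 0.9, 0.6]
grip_width: 0.0412
```

```bash
python3 - <<'E'
from h import *
for n in ("wrist","scene"):
    W=viewer.get_image(n);cv2.imwrite(f"pics/w7{n}.png",W["pixels"])
    hsv=cv2.cvtColor(W["pixels"],cv2.COLOR_BGR2HSV)
E
python3 go.py 648.5 276 30 -4
```

```text
now [648.9 276.5 113.5] -4.0 z [-2.e-03 -4.e-04 -1.e+00] t 22.2 w 41.1 F [ 0.6  0.2 -0.6]
slide mm [-0.2  0.4 83.5] drz -0.0
```

View pics/w7wrist.png

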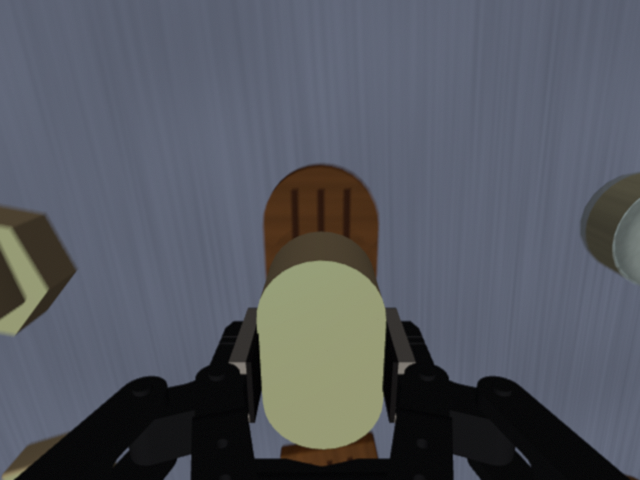

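Call:
jog_arm:
  dr:
    - [0, 0, 0]
    - [0, 0, 0]
    - [0, 0, 0]
    - [0, 0, 0]
    - [0, 0, 0]
    - [0, 0, 0]
    - [0, 0, 0]
    - [0, 0, 0]
    - [0, 0, 0]
    - [0, 0, 0]
  slide:
    - [0, 0, 0.01]
    - [0, 0, 0.015]
    - [0, 0, 0.015]
    - [0, 0, 0.015]
    - [0, 0, 0.012]
    - [0, 0, 0.008]
    - [0, 0, 0.004]
    - [0, 0, 0.002]
    - [0, 0, 0]
    - [0, 0, 0]
  gripper: [-1, -1, -1, -1, -1, -1, -1, -1, -1, -1]

```text
time_s: 23.2
position: [0.6491, 0.276, 0.0348]
tool_rot: [[0.998, -0.07, 0.001], [-0.07, -0.998, 0.0], [0.001, -0.0, -1.0]]
ft_force: [1.2, 0.2, -1.3]
grip_width: 0.0413
```

```bash
python3 go.py 648.5 276 29.5 -4
```

```text
now [649.1 276.   34.8] -4.01 z [ 1.e-03  2.e-04 -1.e+00] t 23.2 w 41.3 F [ 1.2  0.2 -1.3]
slide mm [-0.6  0.1  5.3] drz -0.0
```

Call:
jog_arm:
  dr:
    - [0, 0, 0]
    - [0, 0, 0]
    - [0, 0, 0]
    - [0, 0, 0]
    - [0, 0, 0]
    - [0, 0, 0]
    - [0, 0, 0]
    - [0, 0, 0]
    - [0, 0, 0]
    - [0, 0, 0]
  slide:
    - [-0.0005, 0, 0.001]
    - [0, 0, 0.001]
    - [0, 0, 0.001]
    - [0, 0, 0.0007]
    - [0, 0, 0.0005]
    - [0, 0, 0.0005]
    - [0, 0, 0.0003]
    - [0, 0, 0]
    - [0, 0, 0]
    - [0, 0, 0]
  gripper: [-1, -1, -1, -1, -1, -1, -1, -1, -1, -1]

```text
time_s: 24.2
position: [0.6484, 0.276, 0.0298]
tool_rot: [[0.998, -0.07, 0.0], [-0.07, -0.998, 0.0], [0.0, -0.0, -1.0]]
ft_force: [-2.3, -1.1, 6.0]
grip_width: 0.0414
```

```bash
python3 go.py 648.5 276 29.5 -4
```

```text
now [648.4 276.   29.8] -4.01 z [ 4.e-04  0.e+00 -1.e+00] t 24.2 w 41.4 F [-2.3 -1.1  6. ]
slide mm [0.1 0.  0.3] drz -0.0
```

Call:
jog_arm:
  dr:
    - [0, 0, 0]
    - [0, 0, 0]
    - [0, 0, 0]
    - [0, 0, 0]
    - [0, 0, 0]
    - [0, 0, 0]
    - [0, 0, 0]
    - [0, 0, 0]
    - [0, 0, 0]
    - [0, 0, 0]
  slide:
    - [0, 0, 0]
    - [0, 0, 0]
    - [0, 0, 0]
    - [0, 0, 0]
    - [0, 0, 0]
    - [0, 0, 0]
    - [0, 0, 0]
    - [0, 0, 0]
    - [0, 0, 0]
    - [0, 0, 0]
  gripper: [-0.02, 0, 0.03, 0.06, 0.1, 0.15, 0.2, 0.25, 0.35, 0.45]

```text
time_s: 25.2
position: [0.6484, 0.276, 0.0293]
tool_rot: [[0.998, -0.07, 0.0], [-0.07, -0.998, 0.0], [0.0, -0.0, -1.0]]
ft_force: [-0.4, 0.1, 0.2]
grip_width: 0.0619
```

Call:
jog_arm:
  dr:
    - [0, 0, 0]
    - [0, 0, 0]
    - [0, 0, 0]
    - [0, 0, 0]
    - [0, 0, 0]
    - [0, 0, 0]
    - [0, 0, 0]
    - [0, 0, 0]
    - [0, 0, 0]
    - [0, 0, 0]
  slide:
    - [0, 0, -0.002]
    - [0, 0, -0.005]
    - [0, 0, -0.01]
    - [0, 0, -0.02]
    - [0, 0, -0.025]
    - [0, 0, -0.025]
    - [0, 0, -0.03]
    - [0, 0, -0.025]
    - [0, 0, -0.02]
    - [0, 0, -0.01]
  gripper: [0.5, 0.5, 0.5, 0.6, 0.7, 0.8, 1, 1, 1, 1]

```text
time_s: 26.2
position: [0.6487, 0.2761, 0.2044]
tool_rot: [[0.998, -0.07, 0.004], [-0.07, -0.998, 0.001], [0.004, -0.001, -1.0]]
ft_force: [-0.6, 0.4, -0.6]
grip_width: 0.0855
```

```bash
python3 - <<'E'
from h import *
W=viewer.get_image("wrist");cv2.imwrite("pics/w8.png",W["pixels"]);np.savez("w8.npz",**W)
E
python3 plan.py 10 454 281 200 8 1
```

```text
now [649.  276.2 205. ] -4.01 tilt [ 0.0049  0.0012 -1.    ] t 26.25 w 85.6
{"dr": [[0, 0, -0.015], [0, 0, -0.019], [0, 0, -0.022], [0, 0, -0.024], [0, 0, -0.025], [0, 0, -0.025], [0, 0, -0.023], [0, 0, -0.022], [0, 0, -0.019], [0, 0, -0.016]], "slide": [[-0.0142, 0.0006, 0.0004], [-0.0178, 0.0006, 0.0004], [-0.0203, 0.0002, 0.0005], [-0.0222, -0.0002, 0.0006], [-0.023, -0.0008, 0.0006], [-0.0229, -0.0014, 0.0006], [-0.0221, -0.0019, 0.0005], [-0.0202, -0.0022, 0.0006], [-0.0176, -0.0023, 0.0004], [-0.0141, -0.0021, 0.0004]], "gripper": [1.0, 1.0, 1.0, 1.0, 1.0, 1.0, 1.0, 1.0, 1.0, 1.0]}
end [454. 281. 200.] 8.02
```

View pics/w8.png

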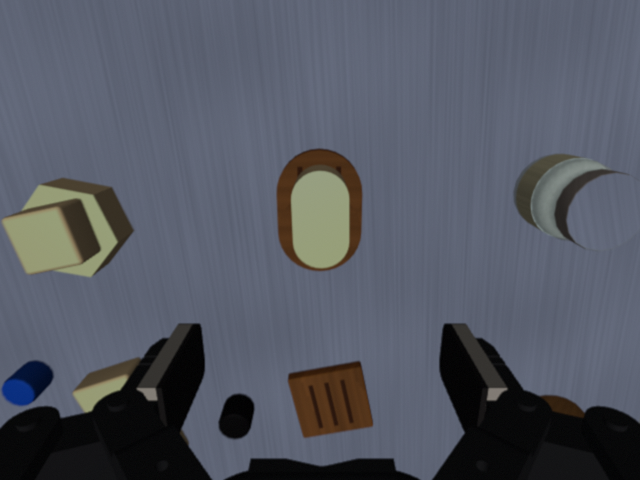

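Call:
jog_arm:
  dr:
    - [0, 0, -0.015]
    - [0, 0, -0.019]
    - [0, 0, -0.022]
    - [0, 0, -0.024]
    - [0, 0, -0.025]
    - [0, 0, -0.025]
    - [0, 0, -0.023]
    - [0, 0, -0.022]
    - [0, 0, -0.019]
    - [0, 0, -0.016]
  slide:
    - [-0.0142, 0.0006, 0]
    - [-0.0178, 0.0006, 0]
    - [-0.0203, 0.0002, 0]
    - [-0.0222, 0, 0]
    - [-0.023, -0.001, 0]
    - [-0.023, -0.0014, 0]
    - [-0.022, -0.002, 0]
    - [-0.02, -0.0022, 0]
    - [-0.0176, -0.0023, 0]
    - [-0.014, -0.0021, 0]
  gripper: [1, 1, 1, 1, 1, 1, 1, 1, 1, 1]

```text
time_s: 27.25
position: [0.4523, 0.2809, 0.2007]
tool_rot: [[0.99, 0.141, -0.001], [0.141, -0.99, -0.0], [-0.001, 0.0, -1.0]]
ft_force: [-0.1, -0.1, -0.7]
grip_width: 0.0853
```

Call:
jog_arm:
  dr:
    - [0, 0, 0]
    - [0, 0, 0]
    - [0, 0, 0]
    - [0, 0, 0]
    - [0, 0, 0]
    - [0, 0, 0]
    - [0, 0, 0]
    - [0, 0, 0]
    - [0, 0, 0]
    - [0, 0, 0]
  slide:
    - [0, 0, 0.01]
    - [0, 0, 0.02]
    - [0, 0, 0.02]
    - [0, 0, 0.01]
    - [0, 0, 0]
    - [0, 0, 0]
    - [0, 0, 0]
    - [0, 0, 0]
    - [0, 0, 0]
    - [0, 0, 0]
  gripper: [1, 1, 1, 1, 1, 1, 1, 1, 1, 1]

```text
time_s: 28.25
position: [0.4538, 0.281, 0.1415]
tool_rot: [[0.99, 0.14, 0.001], [0.14, -0.99, 0.0], [0.001, -0.0, -1.0]]
ft_force: [0.1, 0.7, 0.7]
grip_width: 0.0856
```

Run:
```python
from h import *
W=viewer.get_image("wrist");cv2.imwrite("pics/w9.png",W["pixels"]);np.savez("w9.npz",**W)
s=observe();print(s["position"],np.degrees(np.arctan2(*s["tool_rot"][[1,0],0])),s["time_s"])
```

```text
[0.45377292 0.28100877 0.14144349] 8.019947856212479 28.3
```

View pics/w9.png

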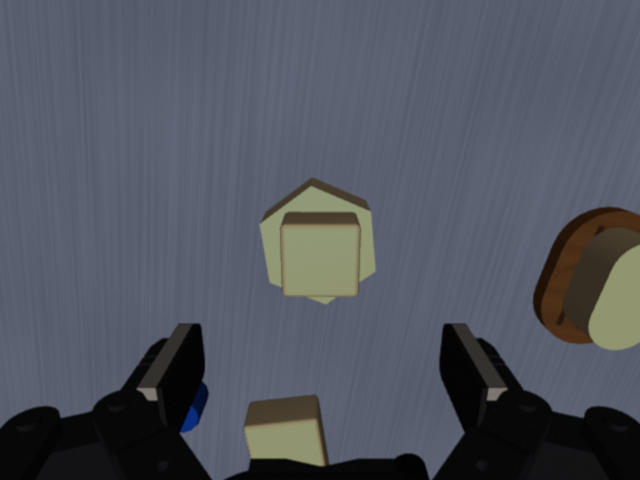

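```bash
python3 - <<'E'
from h import *
W=dict(np.load("w9.npz"));f=lambda x:np.round(np.array(x)*1000,1)
Q=[ray(W,p,.06) for p in((281,224),(359.5,225),(357.5,296.5),(283,296.5))]
print(f(Q),f(np.mean(Q,0)),[round(np.degrees(np.arctan2(*(Q[i]-Q[j])[[1,0]])),1) for i,j in((1,0),(2,3),(0,3),(1,2))])
H=[ray(W,p,.03) for p in((312.5,187),(371,209.5),(375,273),(325,303.5),(270,283),(261,223))]
print(f(H),f(np.mean(H,0)),[round(np.linalg.norm(H[i]-H[i-3])*1000,1) for i in range(3)],[round(np.degrees(np.arctan2(*(H[i]-H[i-3])[[1,0]])),1) for i in range(3)])
E
cd pics; python3 -c "
import cv2;cv2.imwrite('w9c.png',cv2.resize(cv2.imread('w9.png')[170:310,250:390],None,fx=4.2,fy=4.2,interpolation=cv2.INTER_CUBIC))"
```

```text
[[429.  298.4  60. ]
 [470.7 303.7  60. ]
 [476.7 261.8  60. ]
 [434.8 255.9  60. ]] [452.8 280.   60. ] [np.float64(7.3), np.float64(8.0), np.float64(97.7), np.float64(98.2)]
[[443.2 314.5  30. ]
 [480.  305.9  30. ]
 [489.9 265.3  30. ]
 [461.5 239.6  30. ]
 [424.5 249.1  30. ]
 [415.1 288.2  30. ]] [452.4 277.1  30. ] [np.float64(77.2), np.float64(79.3), np.float64(78.2)] [np.float64(103.7), np.float64(45.7), np.float64(-17.0)]
```

View pics/w9c.png

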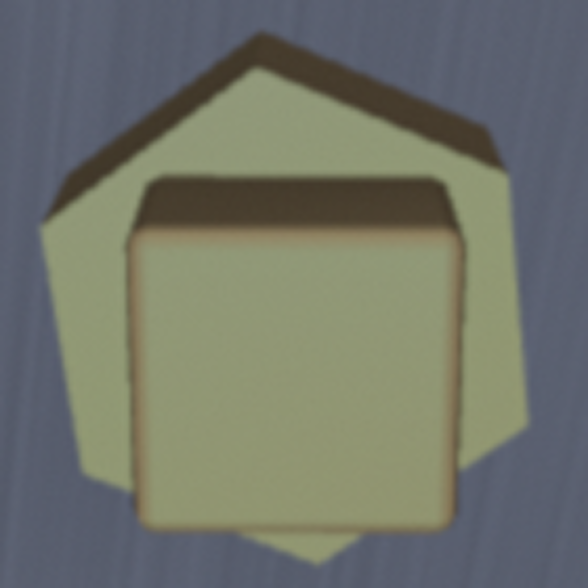

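Call:
jog_arm:
  dr:
    - [0, 0, 0]
    - [0, 0, 0]
    - [0, 0, 0]
    - [0, 0, 0]
    - [0, 0, 0]
    - [0, 0, 0]
    - [0, 0, 0]
    - [0, 0, 0]
    - [0, 0, 0]
    - [0, 0, 0]
  slide:
    - [-0.001, 0.001, 0.01]
    - [0, 0, 0.02]
    - [0, 0, 0.02]
    - [0, 0, 0.02]
    - [0, 0, 0.01]
    - [0, 0, 0.007]
    - [0, 0, 0.003]
    - [0, 0, 0]
    - [0, 0, 0]
    - [0, 0, 0]
  gripper: [1, 1, 1, 1, 1, 1, 1, 1, 1, 1]

```text
time_s: 29.3
position: [0.4532, 0.28, 0.0518]
tool_rot: [[0.99, 0.14, 0.001], [0.14, -0.99, 0.0], [0.001, -0.0, -1.0]]
ft_force: [-0.1, -0.3, -0.5]
grip_width: 0.0853
```

```bash
python3 go.py 452.8 280 47.5 7.8
python3 - <<'E'
from h import *
W=viewer.get_image("wrist")["pixels"]
cv2.imwrite("pics/g4.png",W)
E
```

```text
now [453.2 280.   51.8] 8.02 z [ 1.1e-03  4.0e-04 -1.0e+00] t 29.3 w 85.3 F [-0.1 -0.3 -0.5]
slide mm [-0.4 -0.1  4.3] drz 0.004
```

View pics/g4.png

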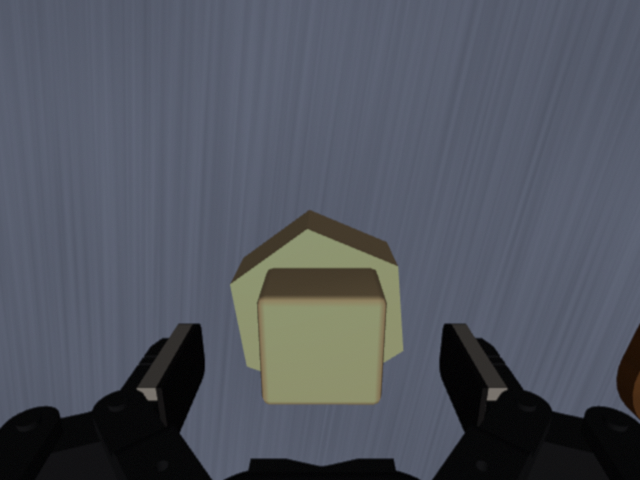

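Call:
jog_arm:
  dr:
    - [0, 0, 0]
    - [0, 0, 0]
    - [0, 0, 0]
    - [0, 0, 0]
    - [0, 0, 0]
    - [0, 0, 0]
    - [0, 0, 0]
    - [0, 0, 0]
    - [0, 0, 0]
    - [0, 0, 0]
  slide:
    - [0, 0, 0.002]
    - [0, 0, 0.002]
    - [0, 0, 0]
    - [0, 0, 0]
    - [0, 0, 0]
    - [0, 0, 0]
    - [0, 0, 0]
    - [0, 0, 0]
    - [0, 0, 0]
    - [0, 0, 0]
  gripper: [1, 1, 0.7, 0.5, 0.3, 0.2, 0.1, 0.05, -0.1, -1]
  force: 30

```text
time_s: 30.35
position: [0.453, 0.2799, 0.0474]
tool_rot: [[0.99, 0.14, 0.0], [0.14, -0.99, 0.0], [0.0, -0.0, -1.0]]
ft_force: [-1.1, 0.4, 1.4]
grip_width: 0.0431
```

Call:
jog_arm:
  dr:
    - [0, 0, 0]
    - [0, 0, 0]
    - [0, 0, 0]
    - [0, 0, 0]
    - [0, 0, 0]
    - [0, 0, 0]
    - [0, 0, 0]
    - [0, 0, 0]
    - [0, 0, 0]
    - [0, 0, 0]
  slide:
    - [0, 0, 0]
    - [0, 0, 0]
    - [0, 0, 0]
    - [0, 0, 0]
    - [0, 0, 0]
    - [0, 0, 0]
    - [0, 0, 0]
    - [0, 0, 0]
    - [0, 0, 0]
    - [0, 0, 0]
  gripper: [-1, -1, -1, -1, -1, -1, -1, -1, -1, -1]

```text
time_s: 31.35
position: [0.453, 0.2799, 0.0474]
tool_rot: [[0.99, 0.14, 0.0], [0.14, -0.99, 0.0], [0.0, -0.0, -1.0]]
ft_force: [-0.3, 0.4, 5.3]
grip_width: 0.0435
```

```bash
python3 go.py 452.8 280 47.5 7.8
```

```text
now [453.  279.9  47.4] 8.02 z [ 3.e-04  1.e-04 -1.e+00] t 31.35 w 43.5 F [-0.3  0.4  5.3]
slide mm [-0.2 -0.1 -0.1] drz 0.004
```

Call:
jog_arm:
  dr:
    - [0, 0, 0]
    - [0, 0, 0]
    - [0, 0, 0]
    - [0, 0, 0]
    - [0, 0, 0]
    - [0, 0, 0]
    - [0, 0, 0]
    - [0, 0, 0]
    - [0, 0, 0]
    - [0, 0, 0]
  slide:
    - [0, 0, -0.001]
    - [0, 0, -0.004]
    - [0, 0, -0.01]
    - [0, 0, -0.02]
    - [0, 0, -0.025]
    - [0, 0, -0.02]
    - [0, 0, -0.01]
    - [0, 0, 0]
    - [0, 0, 0]
    - [0, 0, 0]
  gripper: [-1, -1, -1, -1, -1, -1, -1, -1, -1, -1]

```text
time_s: 32.35
position: [0.4524, 0.2797, 0.1362]
tool_rot: [[0.99, 0.139, -0.002], [0.139, -0.99, -0.001], [-0.002, 0.0, -1.0]]
ft_force: [0.1, -0.2, -0.5]
grip_width: 0.0433
```

```bash
python3 - <<'E'
from h import *
W=viewer.get_image("wrist");cv2.imwrite("pics/w10.png",W["pixels"]);np.savez("w10.npz",**W)
E
python3 plan.py 20 647 88.5 120 7.7 -1
```

```text
now [452.5 279.7 136.3] 8.02 tilt [-1.8e-03 -7.0e-04 -1.0e+00] t 32.4 w 43.3
{"dr": [[0, 0, 0.0], [0, 0, 0.0], [0, 0, 0.001], [0, 0, -0.0], [0, 0, 0.0], [0, 0, 0.0], [0, 0, 0.001], [0, 0, 0.0], [0, 0, 0.0], [0, 0, 0.001]], "slide": [[0.0056, 0.0074, 0.0006], [0.0065, 0.0084, 0.0006], [0.0072, 0.0094, 0.0007], [0.0079, 0.0103, 0.0008], [0.0085, 0.011, 0.0008], [0.0089, 0.0116, 0.0009], [0.0093, 0.0121, 0.0009], [0.0095, 0.0124, 0.0009], [0.0098, 0.0127, 0.001], [0.0099, 0.0128, 0.0009]], "gripper": [-1.0, -1.0, -1.0, -1.0, -1.0, -1.0, -1.0, -1.0, -1.0, -1.0]}
{"dr": [[0, 0, 0.0], [0, 0, 0.0], [0, 0, 0.001], [0, 0, 0.0], [0, 0, 0.0], [0, 0, 0.001], [0, 0, -0.0], [0, 0, 0.0], [0, 0, 0.0], [0, 0, 0.001]], "slide": [[0.0098, 0.0128, 0.001], [0.0098, 0.0127, 0.001], [0.0096, 0.0124, 0.0009], [0.0093, 0.0121, 0.0009], [0.009, 0.0116, 0.0009], [0.0085, 0.011, 0.0008], [0.0079, 0.0102, 0.0008], [0.0073, 0.0094, 0.0007], [0.0065, 0.0084, 0.0006], [0.0057, 0.0073, 0.0006]], "gripper": [-1.0, -1.0, -1.0, -1.0, -1.0, -1.0, -1.0, -1.0, -1.0, -1.0]}
end [647.   88.5 120. ] 7.68
```

View pics/w10.png

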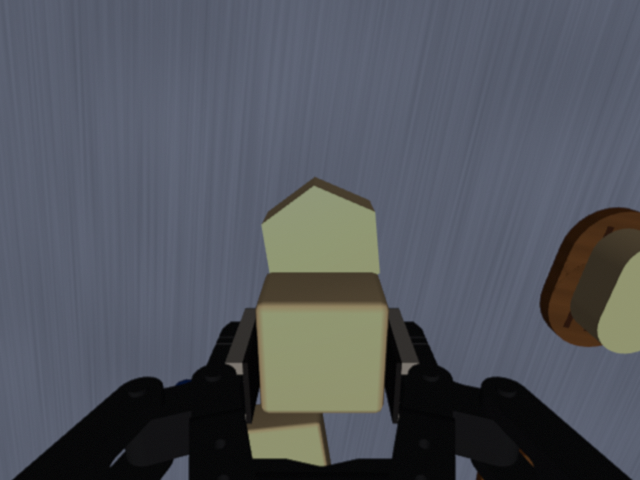

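Run:
```python
from h import *
W=dict(np.load("w10.npz"));s=observe();p=s["position"];R=s["tool_rot"]
for v in((258,302),(386,302),(383,411),(262,411)): print(np.round(R.T@(ray(W,v,p[2]+.0126)-p)*1000,1))
```

```text
[-20.8 -22.6 -12.6]
[ 20.  -22.6 -12.6]
[ 21.1  20.  -12.6]
[-21.5  20.1 -12.6]
```

Call:
jog_arm:
  dr:
    - [0, 0, 0]
    - [0, 0, 0]
    - [0, 0, 0]
    - [0, 0, 0]
    - [0, 0, 0]
    - [0, 0, 0.001]
    - [0, 0, 0.001]
    - [0, 0, 0.001]
    - [0, 0, 0.001]
    - [0, 0, 0]
  slide:
    - [0.0056, 0.0074, 0]
    - [0.0065, 0.0084, 0]
    - [0.0072, 0.0094, 0]
    - [0.0079, 0.0103, 0]
    - [0.0085, 0.011, 0]
    - [0.009, 0.0116, 0]
    - [0.0093, 0.0121, 0]
    - [0.0095, 0.0124, 0]
    - [0.0098, 0.0127, 0]
    - [0.0099, 0.0128, 0]
  gripper: [-1, -1, -1, -1, -1, -1, -1, -1, -1, -1]

```text
time_s: 33.4
position: [0.5512, 0.1833, 0.1372]
tool_rot: [[0.991, 0.135, -0.0], [0.135, -0.991, -0.0], [-0.0, -0.0, -1.0]]
ft_force: [-0.5, 0.1, -0.8]
grip_width: 0.0435
```

Call:
jog_arm:
  dr:
    - [0, 0, 0]
    - [0, 0, 0]
    - [0, 0, 0]
    - [0, 0, 0]
    - [0, 0, 0]
    - [0, 0, 0]
    - [0, 0, 0]
    - [0, 0, 0]
    - [0, 0, 0]
    - [0, 0, 0]
  slide:
    - [0.0098, 0.0128, 0]
    - [0.0098, 0.0127, 0]
    - [0.0096, 0.0124, 0.001]
    - [0.0093, 0.0121, 0.001]
    - [0.009, 0.0116, 0.002]
    - [0.0085, 0.011, 0.003]
    - [0.008, 0.0102, 0.004]
    - [0.0073, 0.0094, 0.005]
    - [0.0065, 0.0084, 0.005]
    - [0.0057, 0.0073, 0.005]
  gripper: [-1, -1, -1, -1, -1, -1, -1, -1, -1, -1]

```text
time_s: 34.4
position: [0.6481, 0.0882, 0.1106]
tool_rot: [[0.991, 0.136, -0.0], [0.136, -0.991, 0.0], [-0.0, -0.0, -1.0]]
ft_force: [0.5, -0.7, -0.3]
grip_width: 0.0435
```

```bash
python3 - <<'E'
from h import *
W=viewer.get_image("wrist");cv2.imwrite("pics/w11.png",W["pixels"])
E
python3 go.py 646.8 88.6 30 7.8
```

```text
now [648.5  87.2 109.7] 7.74 z [-1.1e-03 -3.0e-04 -1.0e+00] t 34.45 w 43.2 F [-0.3 -0.6 -1.3]
slide mm [-1.4 -1.6 79.7] drz -0.001
```

View pics/w11.png

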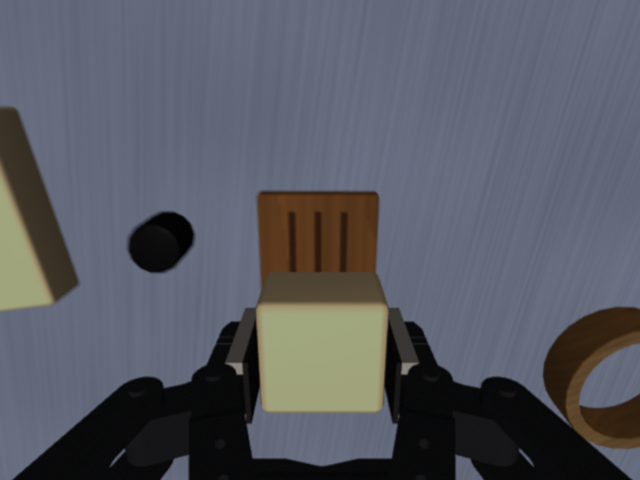

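Call:
jog_arm:
  dr:
    - [0, 0, 0]
    - [0, 0, 0]
    - [0, 0, 0]
    - [0, 0, 0]
    - [0, 0, 0]
    - [0, 0, 0]
    - [0, 0, 0]
    - [0, 0, 0]
    - [0, 0, 0]
    - [0, 0, 0]
  slide:
    - [0, 0.001, 0.01]
    - [0, 0, 0.015]
    - [0, 0, 0.015]
    - [0, 0, 0.012]
    - [0, 0, 0.01]
    - [0, 0, 0.008]
    - [0, 0, 0.004]
    - [0, 0, 0.001]
    - [0, 0, 0]
    - [0, 0, 0]
  gripper: [-1, -1, -1, -1, -1, -1, -1, -1, -1, -1]

```text
time_s: 35.45
position: [0.648, 0.0877, 0.0367]
tool_rot: [[0.991, 0.136, 0.001], [0.136, -0.991, -0.0], [0.001, 0.0, -1.0]]
ft_force: [0.6, 0.2, -0.6]
grip_width: 0.0432
```

```bash
python3 go.py 646.8 87.4 29.4 7.8
```

```text
now [648.   87.7  36.7] 7.79 z [ 0.001 -0.    -1.   ] t 35.45 w 43.2 F [ 0.6  0.2 -0.6]
slide mm [-1.3  0.2  7.3] drz -0.0
```

Call:
jog_arm:
  dr:
    - [0, 0, 0]
    - [0, 0, 0]
    - [0, 0, 0]
    - [0, 0, 0]
    - [0, 0, 0]
    - [0, 0, 0]
    - [0, 0, 0]
    - [0, 0, 0]
    - [0, 0, 0]
    - [0, 0, 0]
  slide:
    - [-0.001, 0, 0.002]
    - [0, 0, 0.0015]
    - [0, 0, 0.001]
    - [0, 0, 0.001]
    - [0, 0, 0.0005]
    - [0, 0, 0.0005]
    - [0, 0, 0.0005]
    - [0, 0, 0]
    - [0, 0, 0]
    - [0, 0, 0]
  gripper: [-1, -1, -1, -1, -1, -1, -1, -1, -1, -1]

```text
time_s: 36.45
position: [0.6468, 0.0876, 0.0294]
tool_rot: [[0.991, 0.136, 0.0], [0.136, -0.991, 0.0], [0.0, 0.0, -1.0]]
ft_force: [-0.5, 0.0, 3.8]
grip_width: 0.0434
```

```bash
python3 go.py 646.8 87.4 29.4 7.8
```

```text
now [646.8  87.6  29.4] 7.79 z [ 2.e-04  0.e+00 -1.e+00] t 36.45 w 43.4 F [-0.5  0.   3.8]
slide mm [-0.   0.2  0. ] drz -0.0
```

Call:
jog_arm:
  dr:
    - [0, 0, 0]
    - [0, 0, 0]
    - [0, 0, 0]
    - [0, 0, 0]
    - [0, 0, 0]
    - [0, 0, 0]
    - [0, 0, 0]
    - [0, 0, 0]
    - [0, 0, 0]
    - [0, 0, 0]
  slide:
    - [0, 0, 0]
    - [0, 0, 0]
    - [0, 0, 0]
    - [0, 0, 0]
    - [0, 0, 0]
    - [0, 0, 0]
    - [0, 0, 0]
    - [0, 0, 0]
    - [0, 0, 0]
    - [0, 0, 0]
  gripper: [0.02, 0.04, 0.07, 0.1, 0.14, 0.2, 0.25, 0.3, 0.4, 0.5]

```text
time_s: 37.45
position: [0.6468, 0.0876, 0.0292]
tool_rot: [[0.991, 0.136, 0.0], [0.136, -0.991, 0.0], [0.0, -0.0, -1.0]]
ft_force: [0.2, -0.5, -0.2]
grip_width: 0.0638
```

Call:
jog_arm:
  dr:
    - [0, 0, 0]
    - [0, 0, 0]
    - [0, 0, 0]
    - [0, 0, 0]
    - [0, 0, 0]
    - [0, 0, 0]
    - [0, 0, 0]
    - [0, 0, 0]
    - [0, 0, 0]
    - [0, 0, 0]
  slide:
    - [0, 0, -0.002]
    - [0, 0, -0.005]
    - [0, 0, -0.01]
    - [0, 0, -0.02]
    - [0, 0, -0.025]
    - [0, 0, -0.025]
    - [0, 0, -0.03]
    - [0, 0, -0.02]
    - [0, 0, -0.01]
    - [0, 0, 0]
  gripper: [0.5, 0.5, 0.5, 0.6, 0.7, 0.8, 1, 1, 1, 1]

```text
time_s: 38.45
position: [0.6471, 0.0876, 0.1779]
tool_rot: [[0.991, 0.136, 0.003], [0.136, -0.991, -0.0], [0.003, 0.001, -1.0]]
ft_force: [-0.2, 0.5, 0.0]
grip_width: 0.0855
```

```bash
python3 - <<'E'
from h import *
W=viewer.get_image("wrist");cv2.imwrite("pics/w12.png",W["pixels"]);np.savez("w12.npz",**W)
E
python3 plan.py 10 458.3 87 180 16 1
```

```text
now [646.7  87.6 176.3] 7.79 tilt [ 3.e-04  0.e+00 -1.e+00] t 38.5 w 85.0
{"dr": [[0, 0, -0.01], [0, 0, -0.013], [0, 0, -0.015], [0, 0, -0.017], [0, 0, -0.017], [0, 0, -0.017], [0, 0, -0.016], [0, 0, -0.015], [0, 0, -0.013], [0, 0, -0.01]], "slide": [[-0.0136, -0.0018, -0.0003], [-0.017, -0.0025, -0.0003], [-0.0194, -0.003, -0.0004], [-0.0211, -0.0036, -0.0004], [-0.0218, -0.0042, -0.0004], [-0.0218, -0.0045, -0.0005], [-0.0209, -0.0047, -0.0004], [-0.0191, -0.0047, -0.0004], [-0.0166, -0.0042, -0.0003], [-0.0132, -0.0037, -0.0003]], "gripper": [1.0, 1.0, 1.0, 1.0, 1.0, 1.0, 1.0, 1.0, 1.0, 1.0]}
end [458.3  87.1 180. ] 15.99
```

View pics/w12.png

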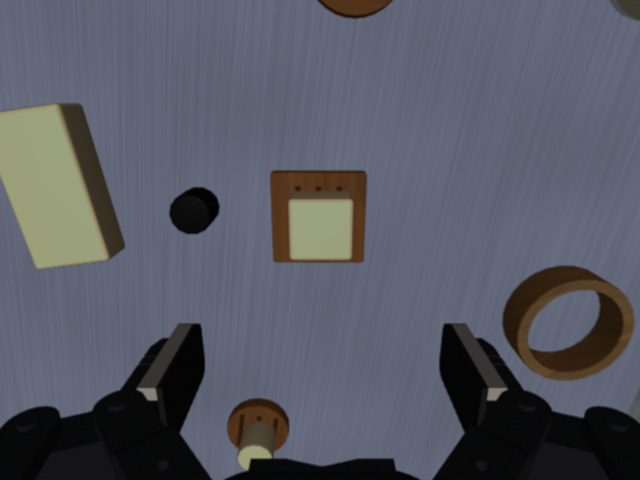

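Run:
```python
from h import *
W=dict(np.load("w12.npz"))
print(np.round(ray(W,(321,229),.042)*1000,1),np.round(ray(W,(319,217.5),.012)*1000,1))
```

```text
[646.5  88.6  42. ] [645.1  88.1  12. ]
```

Call:
jog_arm:
  dr:
    - [0, 0, -0.01]
    - [0, 0, -0.013]
    - [0, 0, -0.015]
    - [0, 0, -0.017]
    - [0, 0, -0.017]
    - [0, 0, -0.017]
    - [0, 0, -0.016]
    - [0, 0, -0.015]
    - [0, 0, -0.013]
    - [0, 0, -0.01]
  slide:
    - [-0.0136, -0.0018, 0]
    - [-0.017, -0.0025, 0]
    - [-0.0194, -0.003, 0]
    - [-0.021, -0.0036, 0]
    - [-0.0218, -0.0042, 0]
    - [-0.0218, -0.0045, 0]
    - [-0.021, -0.0047, 0]
    - [-0.019, -0.0047, 0]
    - [-0.0166, -0.0042, 0]
    - [-0.0132, -0.0037, 0]
  gripper: [1, 1, 1, 1, 1, 1, 1, 1, 1, 1]

```text
time_s: 39.5
position: [0.4569, 0.0871, 0.1751]
tool_rot: [[0.961, 0.276, -0.003], [0.276, -0.961, 0.0], [-0.003, -0.001, -1.0]]
ft_force: [0.2, 0.0, 0.0]
grip_width: 0.0853
```

Call:
jog_arm:
  dr:
    - [0, 0, 0]
    - [0, 0, 0]
    - [0, 0, 0]
    - [0, 0, 0]
    - [0, 0, 0]
    - [0, 0, 0]
    - [0, 0, 0]
    - [0, 0, 0]
    - [0, 0, 0]
    - [0, 0, 0]
  slide:
    - [0, 0, 0.01]
    - [0, 0, 0.02]
    - [0, 0, 0.02]
    - [0, 0, 0.01]
    - [0, 0, 0]
    - [0, 0, 0]
    - [0, 0, 0]
    - [0, 0, 0]
    - [0, 0, 0]
    - [0, 0, 0]
  gripper: [1, 1, 1, 1, 1, 1, 1, 1, 1, 1]

```text
time_s: 40.5
position: [0.4586, 0.0871, 0.1165]
tool_rot: [[0.961, 0.275, 0.001], [0.275, -0.961, -0.0], [0.001, 0.0, -1.0]]
ft_force: [-0.8, 0.4, -0.3]
grip_width: 0.0853
```

```bash
python3 - <<'E'
from h import *
W=viewer.get_image("wrist");cv2.imwrite("pics/w13.png",W["pixels"]);np.savez("w13.npz",**W)
m=cv2.inRange(cv2.cvtColor(W["pixels"],cv2.COLOR_BGR2HSV),(20,30,110),(40,160,255));m[400:]=0
for c in cv2.findContours(m,cv2.RETR_EXTERNAL,cv2.CHAIN_APPROX_NONE)[0]:
    if cv2.contourArea(c)>800:
        P=poly(W,c,.03);r=cv2.minAreaRect(P*1000);print(c.reshape(-1,2).mean(0),np.round(r[0],1),np.round(r[1],1),r[2])
E
python3 go.py 458.3 87 17.5 16
```

```text
[619.75490196 347.57352941] [651.8  82.6] [33.3 45.9] 9.11458683013916
[318.92619926 248.65682657] [456.9  86.2] [ 54.1 108.3] 15.768900871276855
now [458.6  87.1 116.4] 15.99 z [ 4.e-04 -0.e+00 -1.e+00] t 40.55 w 85.4 F [-0.  -0.5 -0. ]
slide mm [-0.3 -0.  98.9] drz -0.0
```

View pics/w13.png

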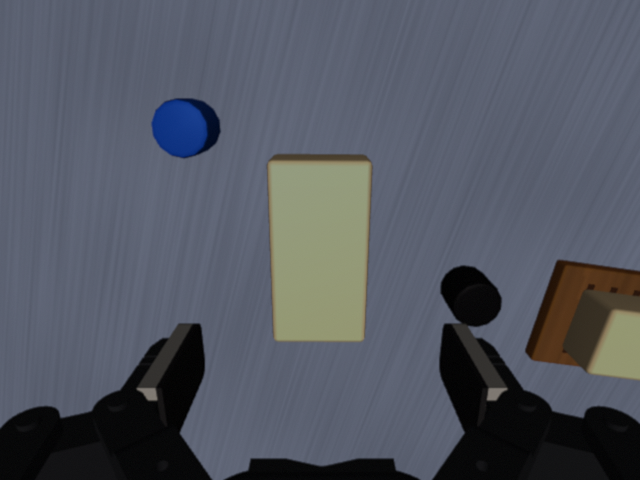

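Call:
jog_arm:
  dr:
    - [0, 0, 0]
    - [0, 0, 0]
    - [0, 0, 0]
    - [0, 0, 0]
    - [0, 0, 0]
    - [0, 0, 0]
    - [0, 0, 0]
    - [0, 0, 0]
    - [0, 0, 0]
    - [0, 0, 0]
  slide:
    - [-0.0015, 0.0005, 0.01]
    - [0, 0, 0.02]
    - [0, 0, 0.02]
    - [0, 0, 0.02]
    - [0, 0, 0.012]
    - [0, 0, 0.007]
    - [0, 0, 0.004]
    - [0, 0, 0]
    - [0, 0, 0]
    - [0, 0, 0]
  gripper: [1, 1, 1, 1, 1, 1, 1, 1, 1, 1]

```text
time_s: 41.55
position: [0.4575, 0.0862, 0.0237]
tool_rot: [[0.961, 0.275, 0.001], [0.275, -0.961, -0.0], [0.001, 0.0, -1.0]]
ft_force: [0.1, 0.1, 0.7]
grip_width: 0.0852
```

```bash
python3 go.py 457.1 86.4 17.5 15.8;python3 - <<'E'
from h import *
W=viewer.get_image("wrist");cv2.imwrite("pics/w14.png",W["pixels"])
E
```

```text
now [457.5  86.2  23.7] 15.99 z [ 1.1e-03 -1.0e-04 -1.0e+00] t 41.55 w 85.2 F [0.1 0.1 0.7]
slide mm [-0.3 -0.3  6.2] drz 0.003
```

View pics/w14.png

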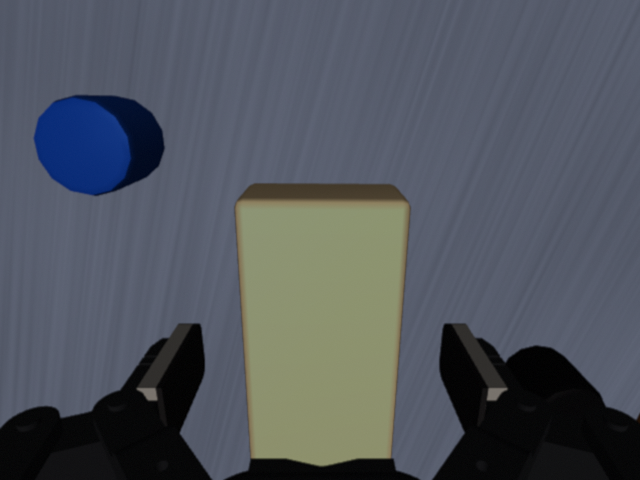

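Call:
jog_arm:
  dr:
    - [0, 0, 0]
    - [0, 0, 0]
    - [0, 0, 0]
    - [0, 0, 0]
    - [0, 0, 0]
    - [0, 0, 0]
    - [0, 0, 0]
    - [0, 0, 0]
    - [0, 0, 0]
    - [0, 0, 0]
  slide:
    - [0, 0, 0.003]
    - [0, 0, 0.002]
    - [0, 0, 0.0005]
    - [0, 0, 0]
    - [0, 0, 0]
    - [0, 0, 0]
    - [0, 0, 0]
    - [0, 0, 0]
    - [0, 0, 0]
    - [0, 0, 0]
  gripper: [1, 1, 1, 0.8, 0.6, 0.5, 0.4, 0.35, 0.3, 0]
  force: 40

```text
time_s: 42.6
position: [0.4573, 0.0862, 0.018]
tool_rot: [[0.961, 0.275, 0.0], [0.275, -0.961, -0.0], [0.0, 0.0, -1.0]]
ft_force: [-1.7, 1.0, 5.7]
grip_width: 0.0556
```

Call:
jog_arm:
  dr:
    - [0, 0, 0]
    - [0, 0, 0]
    - [0, 0, 0]
    - [0, 0, 0]
    - [0, 0, 0]
    - [0, 0, 0]
    - [0, 0, 0]
    - [0, 0, 0]
    - [0, 0, 0]
    - [0, 0, 0]
  slide:
    - [0, 0, 0]
    - [0, 0, 0]
    - [0, 0, 0]
    - [0, 0, 0]
    - [0, 0, 0]
    - [0, 0, 0]
    - [0, 0, 0]
    - [0, 0, 0]
    - [0, 0, 0]
    - [0, 0, 0]
  gripper: [-1, -1, -1, -1, -1, -1, -1, -1, -1, -1]

```text
time_s: 43.6
position: [0.4573, 0.0862, 0.018]
tool_rot: [[0.961, 0.275, 0.0], [0.275, -0.961, -0.0], [0.0, 0.0, -1.0]]
ft_force: [-1.8, 0.5, 5.9]
grip_width: 0.0552
```

```bash
python3 go.py 457.1 86.4 17.5 15.8
```

```text
now [457.3  86.2  18. ] 15.98 z [ 3.e-04 -0.e+00 -1.e+00] t 43.6 w 55.2 F [-1.8  0.5  5.9]
slide mm [-0.1 -0.3  0.5] drz 0.003
```

Call:
jog_arm:
  dr:
    - [0, 0, 0]
    - [0, 0, 0]
    - [0, 0, 0]
    - [0, 0, 0]
    - [0, 0, 0]
    - [0, 0, 0]
    - [0, 0, 0]
    - [0, 0, 0]
    - [0, 0, 0]
    - [0, 0, 0]
  slide:
    - [0, 0, -0.001]
    - [0, 0, -0.004]
    - [0, 0, -0.01]
    - [0, 0, -0.02]
    - [0, 0, -0.025]
    - [0, 0, -0.02]
    - [0, 0, -0.01]
    - [0, 0, 0]
    - [0, 0, 0]
    - [0, 0, 0]
  gripper: [-1, -1, -1, -1, -1, -1, -1, -1, -1, -1]

```text
time_s: 44.6
position: [0.4567, 0.0862, 0.1068]
tool_rot: [[0.961, 0.275, -0.002], [0.275, -0.961, 0.0], [-0.002, -0.001, -1.0]]
ft_force: [0.7, 0.6, -2.0]
grip_width: 0.0551
```

```bash
python3 - <<'E'
from h import *
W=viewer.get_image("wrist");cv2.imwrite("pics/w15.png",W["pixels"]);np.savez("w15.npz",**W)
E
python3 plan.py 20 449 -279 120 10.4 -1
```

```text
now [456.8  86.2 106.9] 15.98 tilt [-1.9e-03  1.0e-04 -1.0e+00] t 44.65 w 55.1
{"dr": [[0, 0, 0.003], [0, 0, 0.004], [0, 0, 0.004], [0, 0, 0.005], [0, 0, 0.005], [0, 0, 0.005], [0, 0, 0.006], [0, 0, 0.005], [0, 0, 0.006], [0, 0, 0.006]], "slide": [[-0.0037, 0.0119, -0.0004], [-0.0041, 0.0136, -0.0006], [-0.0046, 0.0152, -0.0005], [-0.005, 0.0166, -0.0007], [-0.0052, 0.0178, -0.0006], [-0.0054, 0.0189, -0.0007], [-0.0055, 0.0196, -0.0008], [-0.0056, 0.0203, -0.0007], [-0.0056, 0.0207, -0.0008], [-0.0055, 0.021, -0.0008]], "gripper": [-1.0, -1.0, -1.0, -1.0, -1.0, -1.0, -1.0, -1.0, -1.0, -1.0]}
{"dr": [[0, 0, 0.005], [0, 0, 0.006], [0, 0, 0.006], [0, 0, 0.005], [0, 0, 0.005], [0, 0, 0.005], [0, 0, 0.005], [0, 0, 0.004], [0, 0, 0.004], [0, 0, 0.003]], "slide": [[-0.0054, 0.021, -0.0007], [-0.0052, 0.0208, -0.0008], [-0.005, 0.0204, -0.0008], [-0.0048, 0.0198, -0.0007], [-0.0044, 0.0191, -0.0007], [-0.0041, 0.0181, -0.0007], [-0.0038, 0.017, -0.0006], [-0.0034, 0.0155, -0.0006], [-0.003, 0.0139, -0.0005], [-0.0025, 0.0122, -0.0004]], "gripper": [-1.0, -1.0, -1.0, -1.0, -1.0, -1.0, -1.0, -1.0, -1.0, -1.0]}
end [ 449. -279.  120.] 10.42
```

View pics/w15.png

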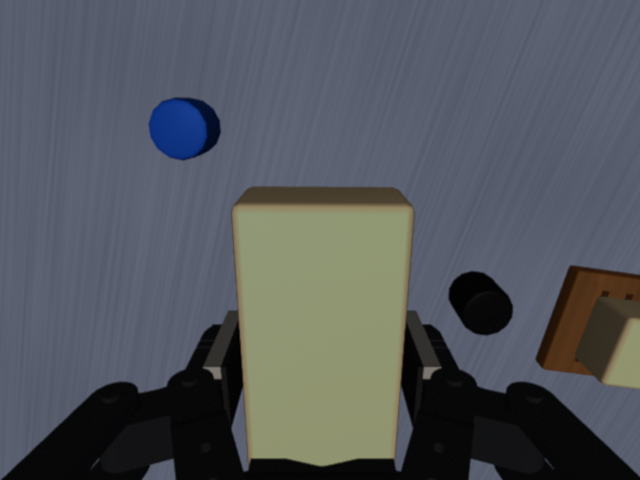

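Run:
```python
from h import *
W=dict(np.load("w15.npz"));s=observe();p=s["position"];R=s["tool_rot"]
for v in((234,207),(412,207),(394,455),(248,455)): print(np.round(R.T@(ray(W,v,p[2]+.012)-p)*1000,1))
```

```text
[-26.4 -53.6 -11.9]
[ 26.3 -53.6 -12. ]
[ 26.2  40.3 -12.1]
[-27.6  40.5 -12. ]
```

Call:
jog_arm:
  dr:
    - [0, 0, 0.003]
    - [0, 0, 0.004]
    - [0, 0, 0.004]
    - [0, 0, 0.005]
    - [0, 0, 0.005]
    - [0, 0, 0.005]
    - [0, 0, 0.006]
    - [0, 0, 0.005]
    - [0, 0, 0.006]
    - [0, 0, 0.006]
  slide:
    - [-0.0037, 0.0119, 0]
    - [-0.0041, 0.0136, 0]
    - [-0.0046, 0.0152, 0]
    - [-0.005, 0.0166, 0]
    - [-0.0052, 0.0178, 0]
    - [-0.0054, 0.019, 0]
    - [-0.0055, 0.0196, 0]
    - [-0.0056, 0.0203, 0]
    - [-0.0056, 0.0207, 0]
    - [-0.0055, 0.021, 0]
  gripper: [-1, -1, -1, -1, -1, -1, -1, -1, -1, -1]

```text
time_s: 45.65
position: [0.4529, -0.0981, 0.1073]
tool_rot: [[0.974, 0.227, -0.001], [0.227, -0.974, 0.0], [-0.001, -0.0, -1.0]]
ft_force: [-0.4, -0.2, -0.7]
grip_width: 0.0552
```

Call:
jog_arm:
  dr:
    - [0, 0, 0.005]
    - [0, 0, 0.006]
    - [0, 0, 0.006]
    - [0, 0, 0.005]
    - [0, 0, 0.005]
    - [0, 0, 0.005]
    - [0, 0, 0.005]
    - [0, 0, 0.004]
    - [0, 0, 0.004]
    - [0, 0, 0.003]
  slide:
    - [-0.0054, 0.021, 0]
    - [-0.0052, 0.0208, 0]
    - [-0.005, 0.0204, 0]
    - [-0.0048, 0.0198, 0]
    - [-0.0044, 0.0191, 0]
    - [-0.0041, 0.0181, 0]
    - [-0.0038, 0.017, 0]
    - [-0.0034, 0.0155, 0]
    - [-0.003, 0.0139, 0]
    - [-0.0025, 0.0122, 0]
  gripper: [-1, -1, -1, -1, -1, -1, -1, -1, -1, -1]

```text
time_s: 46.65
position: [0.4493, -0.2802, 0.1076]
tool_rot: [[0.984, 0.181, -0.0], [0.181, -0.984, 0.0], [-0.0, -0.0, -1.0]]
ft_force: [0.3, -0.5, -1.4]
grip_width: 0.0551
```

Call:
jog_arm:
  dr:
    - [0, 0, 0]
    - [0, 0, 0]
    - [0, 0, 0]
    - [0, 0, 0]
    - [0, 0, 0]
    - [0, 0, 0]
    - [0, 0, 0]
    - [0, 0, 0]
    - [0, 0, 0]
    - [0, 0, 0]
  slide:
    - [0, 0, 0.005]
    - [0, 0, 0.01]
    - [0, 0, 0.01]
    - [0, 0, 0.005]
    - [0, 0, 0]
    - [0, 0, 0]
    - [0, 0, 0]
    - [0, 0, 0]
    - [0, 0, 0]
    - [0, 0, 0]
  gripper: [-1, -1, -1, -1, -1, -1, -1, -1, -1, -1]

```text
time_s: 47.65
position: [0.4495, -0.2792, 0.0779]
tool_rot: [[0.983, 0.181, 0.0], [0.181, -0.983, -0.0], [0.0, 0.0, -1.0]]
ft_force: [-0.3, 0.2, -2.2]
grip_width: 0.0554
```

```bash
python3 - <<'E'
from h import *
W=viewer.get_image("wrist");cv2.imwrite("pics/w16.png",W["pixels"]);np.savez("w16.npz",**W)
s=viewer.get_image("scene")["pixels"];cv2.imwrite("pics/s16.png",cv2.resize(s[120:280,200:400],None,fx=4,fy=3.7))
E
python3 go.py 449 -279 30 10.4
```

```text
now [ 449.5 -279.1   77.8] 10.43 z [ 1.e-04 -1.e-04 -1.e+00] t 47.75 w 55.0 F [ 0.7  0.2 -1.6]
slide mm [-0.5 -0.2 47.8] drz 0.001
```

View pics/w16.png

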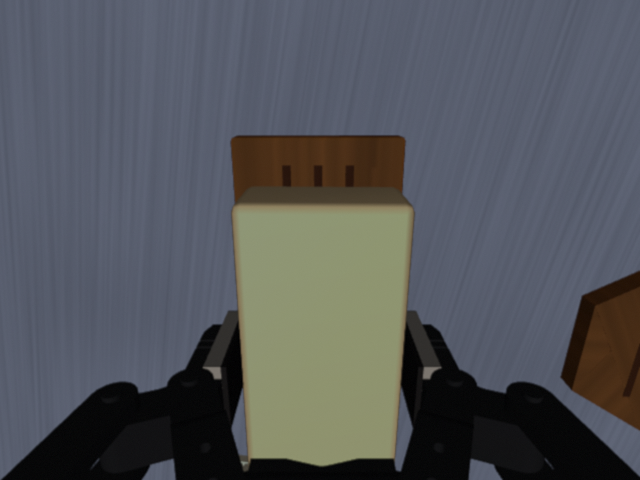

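View pics/s16.png

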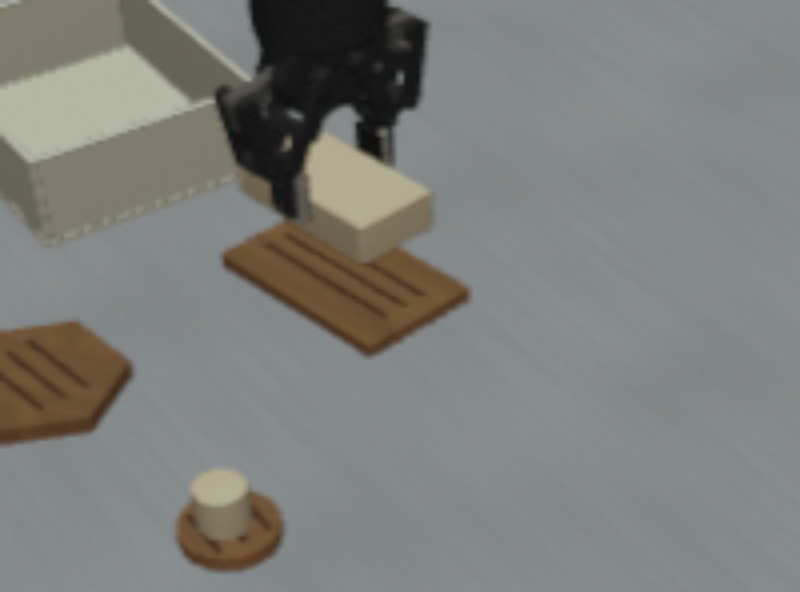

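```bash
python3 - <<'E'
from h import *
W=dict(np.load("w16.npz"));s=observe();p=s["position"];R=s["tool_rot"]
for v in((231.5,138),(405.5,138),(403,180),(234,180)): print(np.round(R.T@(ray(W,v,.012)-p)*1000,1))
E
python3 -c "
import cv2;a=cv2.imread('pics/w16.png')[120:220,220:420];cv2.imwrite('pics/w16c.png',cv2.resize(a,None,fx=4,fy=4,interpolation=cv2.INTER_CUBIC))"
```

```text
[-42.1 -66.8  65.8]
[ 38.4 -66.8  65.8]
[ 38.5 -47.2  65.8]
[-42.3 -47.2  65.8]
```

View pics/w16c.png

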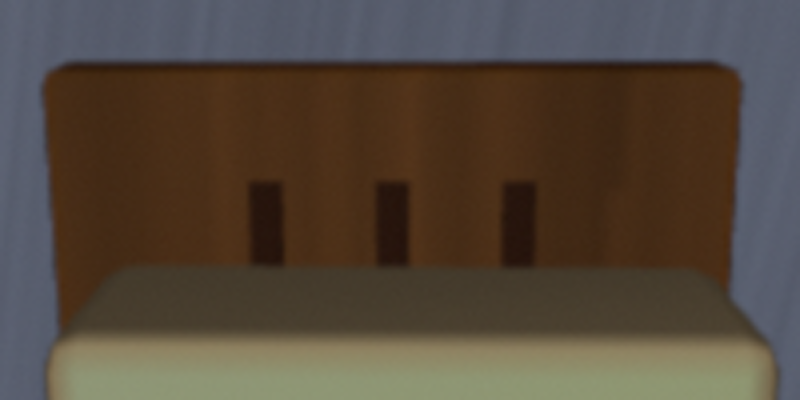

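Call:
jog_arm:
  dr:
    - [0, 0, 0]
    - [0, 0, 0]
    - [0, 0, 0]
    - [0, 0, 0]
    - [0, 0, 0]
    - [0, 0, 0]
    - [0, 0, 0]
    - [0, 0, 0]
    - [0, 0, 0]
    - [0, 0, 0]
  slide:
    - [-0.0013, 0, 0.008]
    - [0, 0, 0.01]
    - [0, 0, 0.01]
    - [0, 0, 0.008]
    - [0, 0, 0.004]
    - [0, 0, 0.003]
    - [0, 0, 0.001]
    - [0, 0, 0]
    - [0, 0, 0]
    - [0, 0, 0]
  gripper: [-1, -1, -1, -1, -1, -1, -1, -1, -1, -1]

```text
time_s: 48.75
position: [0.4483, -0.2794, 0.034]
tool_rot: [[0.983, 0.181, 0.0], [0.181, -0.983, -0.0], [0.0, 0.0, -1.0]]
ft_force: [1.1, 0.2, -2.5]
grip_width: 0.0552
```

```bash
python3 go.py 448.2 -279 30 10.4
```

```text
now [ 448.3 -279.4   34. ] 10.43 z [ 4.e-04 -4.e-04 -1.e+00] t 48.75 w 55.2 F [ 1.1  0.2 -2.5]
slide mm [-0.  -0.4  4. ] drz 0.001
```

Call:
jog_arm:
  dr:
    - [0, 0, 0]
    - [0, 0, 0]
    - [0, 0, 0]
    - [0, 0, 0]
    - [0, 0, 0]
    - [0, 0, 0]
    - [0, 0, 0]
    - [0, 0, 0]
    - [0, 0, 0]
    - [0, 0, 0]
  slide:
    - [0, 0, 0.001]
    - [0, 0, 0.001]
    - [0, 0, 0.0005]
    - [0, 0, 0.0005]
    - [0, 0, 0.0005]
    - [0, 0, 0.0003]
    - [0, 0, 0.0002]
    - [0, 0, 0]
    - [0, 0, 0]
    - [0, 0, 0]
  gripper: [-1, -1, -1, -1, -1, -1, -1, -1, -1, -1]

```text
time_s: 49.75
position: [0.4482, -0.2793, 0.0301]
tool_rot: [[0.983, 0.181, 0.0], [0.181, -0.983, -0.0], [0.0, 0.0, -1.0]]
ft_force: [-1.0, 1.7, 6.2]
grip_width: 0.0552
```

```bash
python3 go.py 448.2 -279 30 10.4
```

```text
now [ 448.2 -279.3   30.1] 10.43 z [ 2.e-04 -2.e-04 -1.e+00] t 49.75 w 55.2 F [-1.   1.7  6.2]
slide mm [ 0.  -0.3  0.1] drz 0.001
```

Call:
jog_arm:
  dr:
    - [0, 0, 0]
    - [0, 0, 0]
    - [0, 0, 0]
    - [0, 0, 0]
    - [0, 0, 0]
    - [0, 0, 0]
    - [0, 0, 0]
    - [0, 0, 0]
    - [0, 0, 0]
    - [0, 0, 0]
  slide:
    - [0, 0, 0]
    - [0, 0, 0]
    - [0, 0, 0]
    - [0, 0, 0]
    - [0, 0, 0]
    - [0, 0, 0]
    - [0, 0, 0]
    - [0, 0, 0]
    - [0, 0, 0]
    - [0, 0, 0]
  gripper: [0.3, 0.32, 0.35, 0.4, 0.45, 0.5, 0.6, 0.7, 0.85, 1]

```text
time_s: 50.75
position: [0.4482, -0.2794, 0.0297]
tool_rot: [[0.983, 0.181, 0.0], [0.181, -0.983, 0.0], [0.0, 0.0, -1.0]]
ft_force: [0.5, 1.1, 0.8]
grip_width: 0.0854
```

Call:
jog_arm:
  dr:
    - [0, 0, 0]
    - [0, 0, 0]
    - [0, 0, 0]
    - [0, 0, 0]
    - [0, 0, 0]
    - [0, 0, 0]
    - [0, 0, 0]
    - [0, 0, 0]
    - [0, 0, 0]
    - [0, 0, 0]
  slide:
    - [0, 0, -0.002]
    - [0, 0, -0.005]
    - [0, 0, -0.01]
    - [0, 0, -0.02]
    - [0, 0, -0.025]
    - [0, 0, -0.025]
    - [0, 0, -0.03]
    - [0, 0, -0.02]
    - [0, 0, -0.01]
    - [0, 0, 0]
  gripper: [1, 1, 1, 1, 1, 1, 1, 1, 1, 1]

```text
time_s: 51.75
position: [0.4485, -0.2796, 0.1781]
tool_rot: [[0.983, 0.181, 0.002], [0.181, -0.983, -0.002], [0.002, 0.002, -1.0]]
ft_force: [0.1, -0.2, -0.6]
grip_width: 0.0854
```

```bash
python3 - <<'E'
from h import *
W=viewer.get_image("wrist");cv2.imwrite("pics/w17.png",W["pixels"]);np.savez("w17.npz",**W)
E
python3 plan.py 20 452.5 277 160 14 1
```

```text
now [ 448.1 -279.3  176.8] 10.43 tilt [ 3.e-04 -3.e-04 -1.e+00] t 51.8 w 85.4
{"dr": [[0, 0, -0.002], [0, 0, -0.003], [0, 0, -0.002], [0, 0, -0.003], [0, 0, -0.003], [0, 0, -0.004], [0, 0, -0.003], [0, 0, -0.004], [0, 0, -0.003], [0, 0, -0.004]], "slide": [[0.0036, -0.0186, 0.0006], [0.0041, -0.0213, 0.0006], [0.0047, -0.0237, 0.0008], [0.0052, -0.0259, 0.0008], [0.0056, -0.0277, 0.0008], [0.006, -0.0293, 0.0009], [0.0064, -0.0304, 0.001], [0.0066, -0.0313, 0.0009], [0.007, -0.032, 0.001], [0.0071, -0.0322, 0.001]], "gripper": [1.0, 1.0, 1.0, 1.0, 1.0, 1.0, 1.0, 1.0, 1.0, 1.0]}
{"dr": [[0, 0, -0.004], [0, 0, -0.004], [0, 0, -0.003], [0, 0, -0.004], [0, 0, -0.003], [0, 0, -0.003], [0, 0, -0.003], [0, 0, -0.003], [0, 0, -0.002], [0, 0, -0.002]], "slide": [[0.0072, -0.0321, 0.001], [0.0073, -0.0319, 0.001], [0.0073, -0.0312, 0.001], [0.0071, -0.0303, 0.0009], [0.007, -0.029, 0.0009], [0.0067, -0.0275, 0.0009], [0.0063, -0.0256, 0.0008], [0.0059, -0.0235, 0.0007], [0.0053, -0.021, 0.0006], [0.0047, -0.0183, 0.0006]], "gripper": [1.0, 1.0, 1.0, 1.0, 1.0, 1.0, 1.0, 1.0, 1.0, 1.0]}
end [452.6 277.  160. ] 13.98
```

View pics/w17.png

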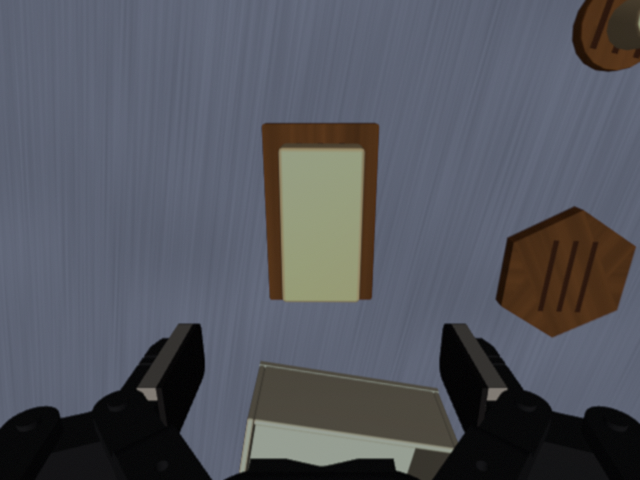

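Run:
```python
from h import *
W=dict(np.load("w17.npz"));f=lambda x:np.round(np.array(x)*1000,1)
print("soap",f(np.mean([ray(W,v,.042) for v in((279,148),(364,148),(359,300),(283,300))],0)))
print("dish",f(np.mean([ray(W,v,.012) for v in((263,124.5),(379,124.5),(372,299),(270,299))],0)))
H=[ray(W,v,.012) for v in((577,211),(634,247),(619,309),(555,336),(500,299),(511,241))]
print("hexdish",f(np.mean(H,0)),[round(np.linalg.norm(H[i]-H[i-3])*1000,1) for i in range(3)],[round(np.degrees(np.arctan2(*(H[i]-H[i-3])[[1,0]]))%60,1) for i in range(3)])
```

```text
soap [ 447.8 -278.7   42. ]
dish [ 447.8 -279.6   12. ]
hexdish [ 644.  -290.9   12. ] [np.float64(106.1), np.float64(105.5), np.float64(111.5)] [np.float64(42.1), np.float64(35.0), np.float64(39.2)]
```

Call:
jog_arm:
  dr:
    - [0, 0, -0.002]
    - [0, 0, -0.003]
    - [0, 0, -0.002]
    - [0, 0, -0.003]
    - [0, 0, -0.003]
    - [0, 0, -0.004]
    - [0, 0, -0.003]
    - [0, 0, -0.004]
    - [0, 0, -0.003]
    - [0, 0, -0.004]
  slide:
    - [0.0036, -0.0186, 0]
    - [0.0041, -0.0213, 0]
    - [0.0047, -0.0237, 0]
    - [0.0052, -0.0259, 0]
    - [0.0056, -0.0277, 0]
    - [0.006, -0.0293, 0]
    - [0.0064, -0.0304, 0]
    - [0.0066, -0.0313, 0]
    - [0.007, -0.032, 0]
    - [0.0071, -0.0322, 0]
  gripper: [1, 1, 1, 1, 1, 1, 1, 1, 1, 1]

```text
time_s: 52.8
position: [0.4492, 0.001, 0.1757]
tool_rot: [[0.977, 0.212, -0.002], [0.212, -0.977, 0.001], [-0.002, -0.001, -1.0]]
ft_force: [0.2, -0.1, -0.1]
grip_width: 0.0849
```

Call:
jog_arm:
  dr:
    - [0, 0, -0.004]
    - [0, 0, -0.004]
    - [0, 0, -0.003]
    - [0, 0, -0.004]
    - [0, 0, -0.003]
    - [0, 0, -0.003]
    - [0, 0, -0.003]
    - [0, 0, -0.003]
    - [0, 0, -0.002]
    - [0, 0, -0.002]
  slide:
    - [0.0072, -0.0321, 0]
    - [0.0073, -0.0319, 0]
    - [0.0073, -0.0312, 0]
    - [0.0071, -0.0303, 0]
    - [0.007, -0.029, 0]
    - [0.0067, -0.0275, 0]
    - [0.0063, -0.0256, 0]
    - [0.0059, -0.0235, 0]
    - [0.0053, -0.021, 0]
    - [0.0047, -0.0183, 0]
  gripper: [1, 1, 1, 1, 1, 1, 1, 1, 1, 1]

```text
time_s: 53.8
position: [0.4511, 0.2784, 0.1755]
tool_rot: [[0.97, 0.243, -0.003], [0.243, -0.97, -0.001], [-0.003, 0.0, -1.0]]
ft_force: [0.6, 0.0, 1.0]
grip_width: 0.0855
```

Call:
jog_arm:
  dr:
    - [0, 0, 0]
    - [0, 0, 0]
    - [0, 0, 0]
    - [0, 0, 0]
    - [0, 0, 0]
    - [0, 0, 0]
    - [0, 0, 0]
    - [0, 0, 0]
    - [0, 0, 0]
    - [0, 0, 0]
  slide:
    - [0, 0, 0.01]
    - [0, 0, 0.02]
    - [0, 0, 0.02]
    - [0, 0, 0.01]
    - [0, 0, 0]
    - [0, 0, 0]
    - [0, 0, 0]
    - [0, 0, 0]
    - [0, 0, 0]
    - [0, 0, 0]
  gripper: [1, 1, 1, 1, 1, 1, 1, 1, 1, 1]

```text
time_s: 54.8
position: [0.4527, 0.2769, 0.117]
tool_rot: [[0.97, 0.242, 0.0], [0.242, -0.97, 0.0], [0.0, -0.0, -1.0]]
ft_force: [0.6, 0.3, -0.0]
grip_width: 0.0855
```

```bash
python3 - <<'E'
from h import *
W=viewer.get_image("wrist");cv2.imwrite("pics/w18.png",W["pixels"]);np.savez("w18.npz",**W)
m=cv2.inRange(cv2.cvtColor(W["pixels"],cv2.COLOR_BGR2HSV),(20,30,110),(40,160,255));m[400:]=0
for c in cv2.findContours(m,cv2.RETR_EXTERNAL,cv2.CHAIN_APPROX_NONE)[0]:
    if cv2.contourArea(c)>800:
        P=poly(W,c,.03);r=cv2.minAreaRect(P*1000);M=cv2.moments(P.reshape(-1,1,2));print(c.reshape(-1,2).mean(0),np.round(r[0],1),np.round(r[1],1),r[2],M['m10']/M['m00'],M['m01']/M['m00'])
        print(cv2.approxPolyDP(c,4,True).reshape(-1,2).tolist())
E
python3 go.py 452.5 277 17.5 14
```

```text
[627.01463415 354.3902439 ] [645.6 258.6] [22.5 65.7] 27.883821487426758 0.6502998322383599 0.2547474250619879
[[639, 304], [602, 367], [605, 384], [621, 394], [639, 394]]
[321.18157182 252.90785908] [452.  277.4] [77.7 67.9] 44.66427993774414 0.45188800644807464 0.27728654024973776
[[320, 187], [259, 224], [263, 287], [322, 317], [380, 286], [382, 221]]
now [452.7 276.9 116.9] 13.98 z [ 3.e-04  1.e-04 -1.e+00] t 54.85 w 85.4 F [0.  0.1 0.5]
slide mm [-0.2 -0.2 99.4] drz -0.0
```

View pics/w18.png

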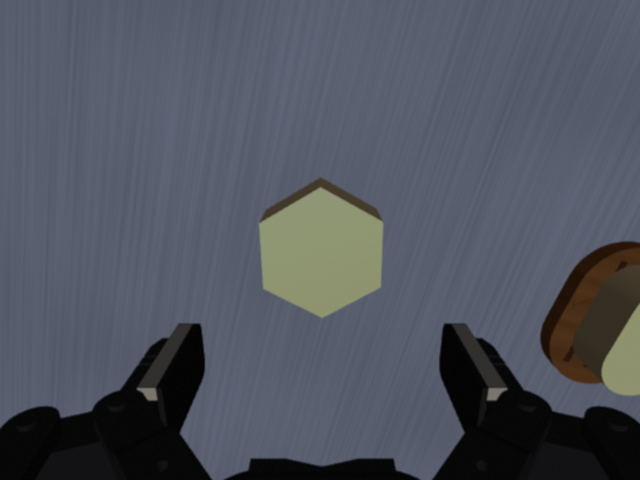

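Call:
jog_arm:
  dr:
    - [0, 0, -0.007]
    - [0, 0, 0]
    - [0, 0, 0]
    - [0, 0, 0]
    - [0, 0, 0]
    - [0, 0, 0]
    - [0, 0, 0]
    - [0, 0, 0]
    - [0, 0, 0]
    - [0, 0, 0]
  slide:
    - [-0.0005, -0.0003, 0.01]
    - [0, 0, 0.02]
    - [0, 0, 0.02]
    - [0, 0, 0.02]
    - [0, 0, 0.012]
    - [0, 0, 0.007]
    - [0, 0, 0.004]
    - [0, 0, 0]
    - [0, 0, 0]
    - [0, 0, 0]
  gripper: [1, 1, 1, 1, 1, 1, 1, 1, 1, 1]

```text
time_s: 55.85
position: [0.4524, 0.2772, 0.0243]
tool_rot: [[0.969, 0.248, 0.001], [0.248, -0.969, 0.0], [0.001, -0.0, -1.0]]
ft_force: [0.2, 1.3, 0.2]
grip_width: 0.0852
```

```bash
python3 go.py 452.1 277.2 17.8 14.4;python3 - <<'E'
from h import *
W=viewer.get_image("wrist");cv2.imwrite("pics/w19.png",W["pixels"])
E
```

```text
now [452.4 277.2  24.3] 14.38 z [ 1.1e-03  4.0e-04 -1.0e+00] t 55.85 w 85.2 F [0.2 1.3 0.2]
slide mm [-0.3 -0.1  6.5] drz -0.0
```

View pics/w19.png

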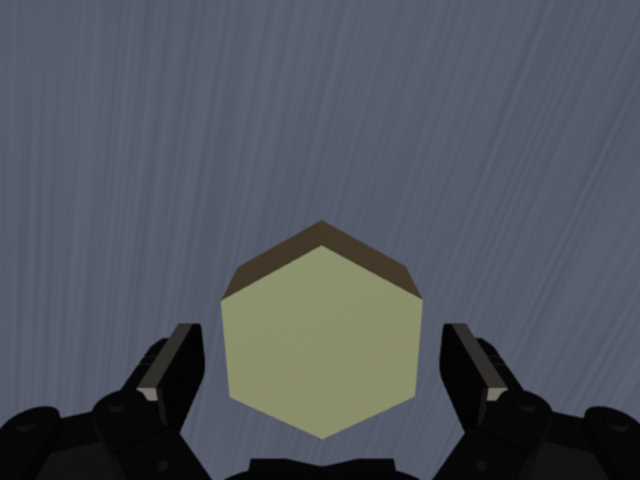

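Call:
jog_arm:
  dr:
    - [0, 0, 0]
    - [0, 0, 0]
    - [0, 0, 0]
    - [0, 0, 0]
    - [0, 0, 0]
    - [0, 0, 0]
    - [0, 0, 0]
    - [0, 0, 0]
    - [0, 0, 0]
    - [0, 0, 0]
  slide:
    - [0, 0, 0.003]
    - [0, 0, 0.002]
    - [0, 0, 0.001]
    - [0, 0, 0]
    - [0, 0, 0]
    - [0, 0, 0]
    - [0, 0, 0]
    - [0, 0, 0]
    - [0, 0, 0]
    - [0, 0, 0]
  gripper: [1, 1, 1, 0.9, 0.8, 0.75, 0.7, 0.65, 0.6, 0.5]
  force: 40

```text
time_s: 56.9
position: [0.4522, 0.2771, 0.0181]
tool_rot: [[0.969, 0.248, 0.0], [0.248, -0.969, 0.0], [0.001, -0.0, -1.0]]
ft_force: [-1.0, -1.4, 4.8]
grip_width: 0.0666
```

Call:
jog_arm:
  dr:
    - [0, 0, 0]
    - [0, 0, 0]
    - [0, 0, 0]
    - [0, 0, 0]
    - [0, 0, 0]
    - [0, 0, 0]
    - [0, 0, 0]
    - [0, 0, 0]
    - [0, 0, 0]
    - [0, 0, 0]
  slide:
    - [0, 0, 0]
    - [0, 0, 0]
    - [0, 0, 0]
    - [0, 0, 0]
    - [0, 0, 0]
    - [0, 0, 0]
    - [0, 0, 0]
    - [0, 0, 0]
    - [0, 0, 0]
    - [0, 0, 0]
  gripper: [0, -1, -1, -1, -1, -1, -1, -1, -1, -1]

```text
time_s: 57.9
position: [0.4522, 0.2771, 0.0181]
tool_rot: [[0.969, 0.248, 0.001], [0.248, -0.969, 0.0], [0.001, -0.0, -1.0]]
ft_force: [-0.6, 0.1, 5.3]
grip_width: 0.0671
```

```bash
python3 go.py 452.1 277.2 17.8 14.4
```

```text
now [452.2 277.1  18.1] 14.38 z [ 5.e-04  2.e-04 -1.e+00] t 57.9 w 67.1 F [-0.6  0.1  5.3]
slide mm [-0.1 -0.1  0.3] drz -0.0
```

Call:
jog_arm:
  dr:
    - [0, 0, 0]
    - [0, 0, 0]
    - [0, 0, 0]
    - [0, 0, 0]
    - [0, 0, 0]
    - [0, 0, 0]
    - [0, 0, 0]
    - [0, 0, 0]
    - [0, 0, 0]
    - [0, 0, 0]
  slide:
    - [0, 0, -0.001]
    - [0, 0, -0.004]
    - [0, 0, -0.01]
    - [0, 0, -0.02]
    - [0, 0, -0.025]
    - [0, 0, -0.025]
    - [0, 0, -0.02]
    - [0, 0, -0.015]
    - [0, 0, -0.01]
    - [0, 0, 0]
  gripper: [-1, -1, -1, -1, -1, -1, -1, -1, -1, -1]

```text
time_s: 58.9
position: [0.4525, 0.2772, 0.1491]
tool_rot: [[0.969, 0.248, 0.002], [0.248, -0.969, 0.001], [0.003, -0.0, -1.0]]
ft_force: [-0.1, -0.2, -0.6]
grip_width: 0.0674
```

```bash
python3 - <<'E'
from h import *
W=viewer.get_image("wrist");cv2.imwrite("pics/w20.png",W["pixels"]);np.savez("w20.npz",**W)
E
python3 plan.py 30 646.5 -291 130 8 -1
```

```text
now [452.1 277.1 148. ] 14.38 tilt [ 6.e-04  2.e-04 -1.e+00] t 58.95 w 67.0
{"dr": [[0, 0, 0.002], [0, 0, 0.003], [0, 0, 0.003], [0, 0, 0.003], [0, 0, 0.004], [0, 0, 0.003], [0, 0, 0.004], [0, 0, 0.004], [0, 0, 0.004], [0, 0, 0.004]], "slide": [[0.001, 0.0132, 0.0004], [0.0012, 0.0146, 0.0004], [0.0014, 0.0159, 0.0005], [0.0014, 0.0171, 0.0005], [0.0017, 0.0181, 0.0006], [0.0018, 0.0192, 0.0006], [0.0019, 0.0201, 0.0006], [0.0021, 0.0208, 0.0006], [0.0023, 0.0215, 0.0006], [0.0024, 0.0221, 0.0007]], "gripper": [-1.0, -1.0, -1.0, -1.0, -1.0, -1.0, -1.0, -1.0, -1.0, -1.0]}
{"dr": [[0, 0, 0.004], [0, 0, 0.005], [0, 0, 0.004], [0, 0, 0.004], [0, 0, 0.005], [0, 0, 0.004], [0, 0, 0.004], [0, 0, 0.005], [0, 0, 0.004], [0, 0, 0.004]], "slide": [[0.0026, 0.0226, 0.0007], [0.0027, 0.023, 0.0007], [0.0028, 0.0233, 0.0007], [0.003, 0.0235, 0.0007], [0.0031, 0.0235, 0.0007], [0.0031, 0.0236, 0.0007], [0.0033, 0.0234, 0.0007], [0.0034, 0.0232, 0.0007], [0.0034, 0.0229, 0.0007], [0.0034, 0.0225, 0.0007]], "gripper": [-1.0, -1.0, -1.0, -1.0, -1.0, -1.0, -1.0, -1.0, -1.0, -1.0]}
{"dr": [[0, 0, 0.004], [0, 0, 0.004], [0, 0, 0.004], [0, 0, 0.004], [0, 0, 0.004], [0, 0, 0.003], [0, 0, 0.003], [0, 0, 0.003], [0, 0, 0.003], [0, 0, 0.002]], "slide": [[0.0035, 0.022, 0.0007], [0.0034, 0.0213, 0.0006], [0.0034, 0.0207, 0.0006], [0.0034, 0.0199, 0.0007], [0.0033, 0.0189, 0.0005], [0.0032, 0.018, 0.0006], [0.003, 0.0169, 0.0005], [0.0029, 0.0156, 0.0005], [0.0027, 0.0144, 0.0004], [0.0025, 0.013, 0.0004]], "gripper": [-1.0, -1.0, -1.0, -1.0, -1.0, -1.0, -1.0, -1.0, -1.0, -1.0]}
end [ 646.5 -290.9  130. ] 8.02
```

View pics/w20.png

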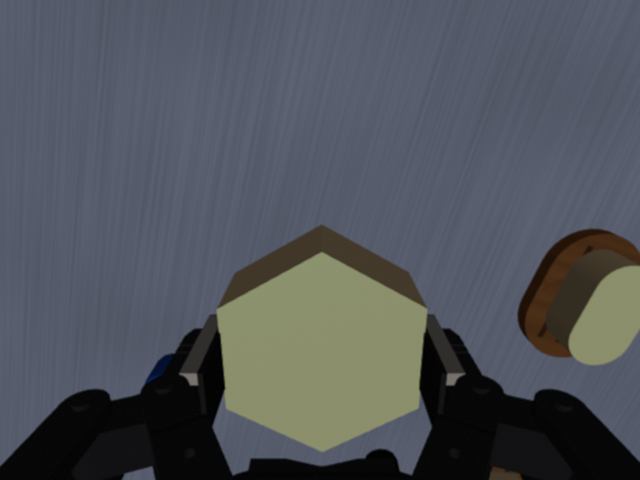

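Call:
jog_arm:
  dr:
    - [0, 0, 0.002]
    - [0, 0, 0.003]
    - [0, 0, 0.003]
    - [0, 0, 0.003]
    - [0, 0, 0.004]
    - [0, 0, 0.003]
    - [0, 0, 0.004]
    - [0, 0, 0.004]
    - [0, 0, 0.004]
    - [0, 0, 0.004]
  slide:
    - [0.001, 0.0132, 0]
    - [0.0012, 0.0146, 0]
    - [0.0014, 0.0159, 0]
    - [0.0014, 0.0171, 0]
    - [0.0017, 0.0181, 0]
    - [0.0018, 0.0192, 0]
    - [0.0019, 0.0201, 0]
    - [0.0021, 0.0208, 0]
    - [0.0023, 0.0215, 0]
    - [0.0024, 0.0221, 0]
  gripper: [-1, -1, -1, -1, -1, -1, -1, -1, -1, -1]

```text
time_s: 59.95
position: [0.5115, 0.1014, 0.1471]
tool_rot: [[0.977, 0.214, -0.001], [0.214, -0.977, -0.0], [-0.001, -0.0, -1.0]]
ft_force: [0.6, 0.9, -1.6]
grip_width: 0.067
```

Call:
jog_arm:
  dr:
    - [0, 0, 0.004]
    - [0, 0, 0.005]
    - [0, 0, 0.004]
    - [0, 0, 0.004]
    - [0, 0, 0.005]
    - [0, 0, 0.004]
    - [0, 0, 0.004]
    - [0, 0, 0.005]
    - [0, 0, 0.004]
    - [0, 0, 0.004]
  slide:
    - [0.0026, 0.0226, 0]
    - [0.0027, 0.023, 0]
    - [0.0028, 0.0233, 0]
    - [0.003, 0.0235, 0]
    - [0.0031, 0.0235, 0]
    - [0.0031, 0.0236, 0]
    - [0.0033, 0.0234, 0]
    - [0.0034, 0.0232, 0]
    - [0.0034, 0.0229, 0]
    - [0.0034, 0.0225, 0]
  gripper: [-1, -1, -1, -1, -1, -1, -1, -1, -1, -1]

```text
time_s: 60.95
position: [0.5867, -0.1198, 0.1469]
tool_rot: [[0.985, 0.172, -0.001], [0.172, -0.985, 0.0], [-0.001, -0.001, -1.0]]
ft_force: [-0.1, -0.2, -1.6]
grip_width: 0.0673
```

Call:
jog_arm:
  dr:
    - [0, 0, 0.004]
    - [0, 0, 0.004]
    - [0, 0, 0.004]
    - [0, 0, 0.004]
    - [0, 0, 0.004]
    - [0, 0, 0.003]
    - [0, 0, 0.003]
    - [0, 0, 0.003]
    - [0, 0, 0.003]
    - [0, 0, 0.002]
  slide:
    - [0.0035, 0.022, 0]
    - [0.0034, 0.0213, 0]
    - [0.0034, 0.0207, 0]
    - [0.0034, 0.0199, 0]
    - [0.0033, 0.0189, 0]
    - [0.0032, 0.018, 0]
    - [0.003, 0.0169, 0]
    - [0.0029, 0.0156, 0]
    - [0.0027, 0.0144, 0]
    - [0.0025, 0.013, 0]
  gripper: [-1, -1, -1, -1, -1, -1, -1, -1, -1, -1]

```text
time_s: 61.95
position: [0.6456, -0.2932, 0.1466]
tool_rot: [[0.99, 0.138, -0.002], [0.138, -0.99, 0.001], [-0.001, -0.001, -1.0]]
ft_force: [0.6, 0.6, -1.1]
grip_width: 0.067
```

Call:
jog_arm:
  dr:
    - [0, 0, 0]
    - [0, 0, 0]
    - [0, 0, 0]
    - [0, 0, 0]
    - [0, 0, 0]
    - [0, 0, 0]
    - [0, 0, 0]
    - [0, 0, 0]
    - [0, 0, 0]
    - [0, 0, 0]
  slide:
    - [0, 0, 0.01]
    - [0, 0, 0.015]
    - [0, 0, 0.015]
    - [0, 0, 0.005]
    - [0, 0, 0]
    - [0, 0, 0]
    - [0, 0, 0]
    - [0, 0, 0]
    - [0, 0, 0]
    - [0, 0, 0]
  gripper: [-1, -1, -1, -1, -1, -1, -1, -1, -1, -1]

```text
time_s: 62.95
position: [0.6466, -0.291, 0.103]
tool_rot: [[0.99, 0.14, 0.0], [0.14, -0.99, -0.0], [0.0, 0.0, -1.0]]
ft_force: [0.5, 0.1, -0.9]
grip_width: 0.067
```

```bash
python3 - <<'E'
from h import *
W=viewer.get_image("wrist");cv2.imwrite("pics/w21.png",W["pixels"]);np.savez("w21.npz",**W)
E
python3 go.py 646.5 -291 30 8
```

```text
now [ 646.6 -290.9  102.9] 8.03 z [ 2.e-04 -1.e-04 -1.e+00] t 63.0 w 66.8 F [-0.5 -0.5 -0.9]
slide mm [-0.1  0.  72.9] drz 0.0
```

View pics/w21.png

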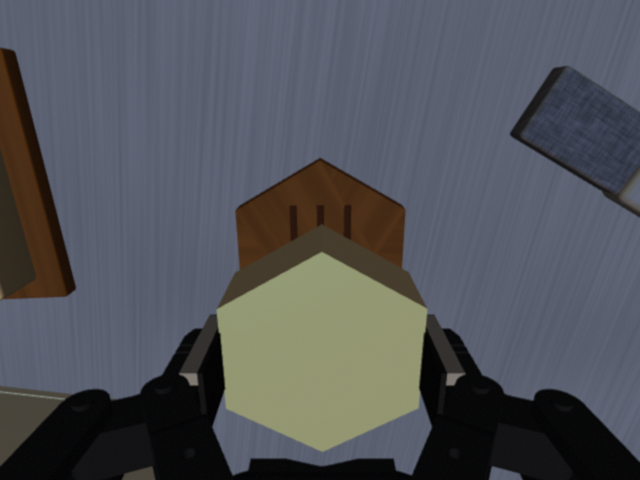

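Run:
```python
from h import *
W=dict(np.load("w21.npz"));s=observe();p=s["position"];R=s["tool_rot"]
for v in((320.5,161.5),(237,209),(405,209)): print("dish",np.round(R.T@(ray(W,v,.012)-p)*1000,1))
for v in((322,252.5),(218,312),(427,310),(322,451),(225,409),(420,409)): print("soap",np.round(R.T@(ray(W,v,p[2]+.0119)-p)*1000,1))
```

```text
dish [ -1.  -52.4  90.9]
dish [-47.1 -26.5  90.9]
dish [ 45.5 -26.5  90.9]
soap [ -0.3 -39.1 -11.9]
soap [-33.9 -18.6 -11.9]
soap [ 33.6 -19.3 -11.9]
soap [ -0.3  38.9 -11.9]
soap [-34.6  19.9 -11.9]
soap [ 34.4  19.9 -11.9]
```

Call:
jog_arm:
  dr:
    - [0, 0, 0]
    - [0, 0, 0]
    - [0, 0, 0]
    - [0, 0, 0]
    - [0, 0, 0]
    - [0, 0, 0]
    - [0, 0, 0]
    - [0, 0, 0]
    - [0, 0, 0]
    - [0, 0, 0]
  slide:
    - [-0.0005, 0.0008, 0.01]
    - [0, 0, 0.015]
    - [0, 0, 0.015]
    - [0, 0, 0.012]
    - [0, 0, 0.008]
    - [0, 0, 0.005]
    - [0, 0, 0.003]
    - [0, 0, 0]
    - [0, 0, 0]
    - [0, 0, 0]
  gripper: [-1, -1, -1, -1, -1, -1, -1, -1, -1, -1]

```text
time_s: 64.0
position: [0.6464, -0.2919, 0.0353]
tool_rot: [[0.99, 0.14, 0.001], [0.14, -0.99, -0.001], [0.001, 0.001, -1.0]]
ft_force: [1.2, 0.3, -1.2]
grip_width: 0.0672
```

```bash
python3 go.py 646.1 -291.8 30.1 8
```

```text
now [ 646.4 -291.9   35.3] 8.02 z [ 8.e-04 -6.e-04 -1.e+00] t 64.0 w 67.2 F [ 1.2  0.3 -1.2]
slide mm [-0.2 -0.2  5.2] drz 0.0
```

Call:
jog_arm:
  dr:
    - [0, 0, 0]
    - [0, 0, 0]
    - [0, 0, 0]
    - [0, 0, 0]
    - [0, 0, 0]
    - [0, 0, 0]
    - [0, 0, 0]
    - [0, 0, 0]
    - [0, 0, 0]
    - [0, 0, 0]
  slide:
    - [0, 0, 0.001]
    - [0, 0, 0.001]
    - [0, 0, 0.001]
    - [0, 0, 0.0007]
    - [0, 0, 0.0005]
    - [0, 0, 0.0005]
    - [0, 0, 0.0003]
    - [0, 0, 0]
    - [0, 0, 0]
    - [0, 0, 0]
  gripper: [-1, -1, -1, -1, -1, -1, -1, -1, -1, -1]

```text
time_s: 65.0
position: [0.6462, -0.2918, 0.0304]
tool_rot: [[0.99, 0.14, 0.0], [0.14, -0.99, -0.0], [0.0, 0.0, -1.0]]
ft_force: [-2.3, 2.0, 5.5]
grip_width: 0.0667
```

```bash
python3 go.py 646.1 -291.8 30.1 8
```

```text
now [ 646.2 -291.8   30.4] 8.02 z [ 2.e-04 -2.e-04 -1.e+00] t 65.0 w 66.7 F [-2.3  2.   5.5]
slide mm [-0.1 -0.   0.3] drz 0.0
```

Contact felt (5.5 N). Release and retreat, clear of the top view.

Call:
jog_arm:
  dr:
    - [0, 0, 0]
    - [0, 0, 0]
    - [0, 0, 0]
    - [0, 0, 0]
    - [0, 0, 0]
    - [0, 0, 0]
    - [0, 0, 0]
    - [0, 0, 0]
    - [0, 0, 0]
    - [0, 0, 0]
  slide:
    - [0, 0, 0]
    - [0, 0, 0]
    - [0, 0, 0]
    - [0, 0, 0]
    - [0, 0, 0]
    - [0, 0, 0]
    - [0, 0, 0]
    - [0, 0, 0]
    - [0, 0, 0]
    - [0, 0, 0]
  gripper: [0.57, 0.6, 0.63, 0.67, 0.72, 0.78, 0.85, 0.92, 1, 1]

```text
time_s: 66.0
position: [0.6462, -0.2918, 0.0297]
tool_rot: [[0.99, 0.14, 0.0], [0.14, -0.99, -0.0], [0.0, 0.0, -1.0]]
ft_force: [0.4, -0.1, -0.5]
grip_width: 0.0851
```

Call:
jog_arm:
  dr:
    - [0, 0, 0]
    - [0, 0, 0]
    - [0, 0, 0]
    - [0, 0, 0]
    - [0, 0, 0]
    - [0, 0, 0]
    - [0, 0, 0]
    - [0, 0, 0]
    - [0, 0, 0]
    - [0, 0, 0]
  slide:
    - [0, 0, -0.002]
    - [0, 0, -0.005]
    - [0, 0, -0.01]
    - [0, 0, -0.02]
    - [0, 0, -0.025]
    - [0, 0, -0.025]
    - [0, 0, -0.03]
    - [0, 0, -0.025]
    - [0, 0, -0.02]
    - [0, 0, -0.01]
  gripper: [1, 1, 1, 1, 1, 1, 1, 1, 1, 1]

```text
time_s: 67.0
position: [0.6465, -0.292, 0.2049]
tool_rot: [[0.99, 0.14, 0.003], [0.14, -0.99, -0.002], [0.003, 0.003, -1.0]]
ft_force: [-0.9, 0.1, 0.5]
grip_width: 0.0853
```

Call:
jog_arm:
  dr:
    - [0, 0, 0]
    - [0, 0, 0]
    - [0, 0, 0]
    - [0, 0, 0]
    - [0, 0, 0]
    - [0, 0, 0]
    - [0, 0, 0]
    - [0, 0, 0]
    - [0, 0, 0]
    - [0, 0, 0]
  slide:
    - [0, 0, 0]
    - [0, 0, 0]
    - [0, 0, 0]
    - [0, 0, 0]
    - [0, 0, 0]
    - [0, 0, 0]
    - [0, 0, 0]
    - [0, 0, 0]
    - [0, 0, 0]
    - [0, 0, 0]
  gripper: [1, 1, 1, 1, 1, 1, 1, 1, 1, 1]

```text
time_s: 68.0
position: [0.6462, -0.2918, 0.2017]
tool_rot: [[0.99, 0.14, -0.0], [0.14, -0.99, 0.0], [-0.0, -0.0, -1.0]]
ft_force: [0.6, 0.3, -0.3]
grip_width: 0.0857
```

Run:
```python
from h import *
W=viewer.get_image("wrist");cv2.imwrite("pics/w22.png",W["pixels"]);np.savez("w22.npz",**W)
S=viewer.get_image("scene");cv2.imwrite("pics/s22.png",S["pixels"])
print(observe()["time_s"])
```

```text
68.1
```

View pics/w22.png

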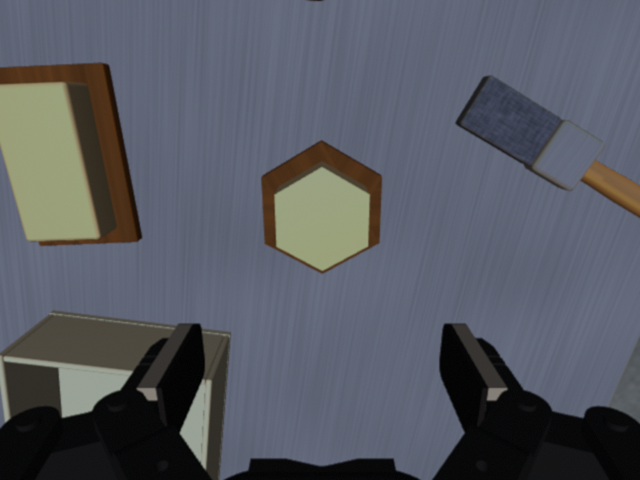

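View pics/s22.png

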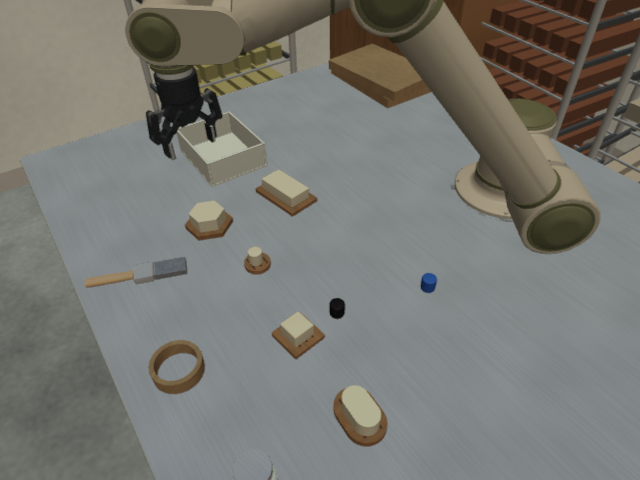

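Run:
```python
from rig import env, observe
print(env.close_job(), observe()["time_s"])
```

```text
the job is handed in; nothing more can be done
the job is handed in; nothing more can be done
```

I set all five soaps on the dishes of their own shapes and handed the job in at about 68 s of the 128 s allowed. They went in the order round, oval, square, long, hex. I lowered each until about 4–7 N of contact showed at the wrist, then released it slowly.

**Last checks:**
- **Seating:** The final scene picture shows every soap lying flat on its dish, with the gripper well clear.
- **Round:** The wrist picture put it about 2 mm off its dish centre.
- **Square:** It measured about 1.5 mm off centre.
- **Long:** It measured within 1 mm of centre and in line with its dish.
- **Oval and hex:** I judged both only from the pictures. They look centred to about 1 mm, and the oval lies lengthwise along its dish. I did not work out positions for these two.

**Disagreements:** The scene camera put the upper soaps about 3–6 mm away from where the other cameras did. I relied mostly on the wrist camera for the grasps. No check failed.

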